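Strip a canister air filter and lay its cartridge in the tray

TASK

Take the canister air filter apart in order: lift off the cap and set it down handle up on the cardboard sheet, then draw out the black hold-down plug and stand it fin up on the same sheet beside the cap. Lift the filter cartridge out and stand it upright in the steel tray, let go of it, then take a fresh hold that lets you turn it over, tip it over in your grip and lay it flat on its side on the tray floor without letting it fall over. Leave everything released and do not disturb the wrench, the spray can or the small carton.

Things in the scene. Friction and masses are not known exactly. Their poses are not given: they have to be found in the camera images.
- can: Fixed round aluminium can standing on the bench, open at the top when the cap is off. Outer diameter 164, inner diameter 154 to 156, 122 mm high, inner floor 5 mm above the bench. Four low dark feet and a short outlet stub outside. Origin: centre of its underside; z up.
- cap_handle (a point): Loose round steel cap, diameter 166, 55 mm high in all, 0.35 kg: flat top; 16 mm skirt resting on the can's rim; 8 mm lip below it, diameter 148, inside the can (3 mm play). On top a dark bar handle 80 long (own x), 12 thick (own y), 26 mm high. This point: centre of the bar, 13 mm over the cap's top, 42 mm over the lip's lower edge, on which the cap stands when set down. z up.
- plug_fin (a point): Loose black plug, 0.15 kg, under the cap at first: foot 44 x 38, 35 mm deep, loose in the cartridge's bore; flange 84 x 78 x 5 resting on the cartridge and overhanging it 9 mm, so it must come out first; on top a fin 60 long (own x), 10 thick (own y), 24 mm high. This point: the fin's centre, 12 mm over the flange's top, 52 mm over the foot's underside. z up.
- cartridge_mid (a point): Loose filter cartridge, 0.25 kg, pleated pale paper, black ends, upright on the can's floor under the plug at first: stiff sleeve 66 (own x) by 60 (own y), 100 mm high (own z), walls 8, open bore 50 x 44. Its top is 17 mm below the can's rim; fingers fit in the can beside the faces 60 mm apart (across own y). This point: its centre, half-way up. Bears 40 N grip.
- tray: Fixed shallow steel tray, 206 mm (own x) by 150 mm (own y), walls 3 mm thick and 18 mm high, inner floor 3 mm above the bench. Origin: centre of its underside; z up. It lies on one side of the can, the cardboard sheet on the other; the sides are swapped from time to time.
- sheet: Fixed plain cardboard sheet lying flat on the bench, 320 mm (own x) by 190 mm (own y), 4 mm thick. Origin: centre of its underside; z up.
- wrench: Bystander: loose steel wrench, 170 mm long, lying between the can and the robot, along own x, about 10 mm high. Leave alone.
- spray_can: Bystander: loose plain grey can, diameter 60 mm, 120 mm high, standing beyond the filter. Origin: centre of its underside. Leave alone.
- carton: Bystander: loose small cardboard box, 70 x 110 x 50 mm, beyond the filter. Origin: centre of its underside. Leave alone.
Mind the look-alikes: they are no part of the job. There is more than one size of the part that bears cap_handle; the job needs the middle-sized.

How it is judged:
On the way, in this order (a step that is already met when the one before it is completed fails the run):
1. the cap stands handle up on the cardboard sheet, released (x of cap_handle in the frame of sheet between -0.15 and 0.15 m and y of cap_handle in the frame of sheet between -0.09 and 0.09 m and z of cap_handle in the frame of sheet between 0.036 and 0.056 m and angle between cap_handle's own z axis and vertical below 0.12 rad and contact force between the fingers and cap below 0.1 N and linear speed of cap below 0.03 m/s), for 0.2 s.
2. the plug stands fin up on the cardboard sheet, released (x of plug_fin in the frame of sheet between -0.15 and 0.15 m and y of plug_fin in the frame of sheet between -0.09 and 0.09 m and z of plug_fin in the frame of sheet between 0.046 and 0.066 m and angle between plug_fin's own z axis and vertical below 0.12 rad and contact force between the fingers and plug below 0.1 N and linear speed of plug below 0.03 m/s), for 0.2 s.
3. the cartridge stands upright in the tray, released (x of cartridge_mid in the frame of tray between -0.09 and 0.09 m and y of cartridge_mid in the frame of tray between -0.06 and 0.06 m and z of cartridge_mid in the frame of tray between 0.045 and 0.061 m and angle between cartridge_mid's own z axis and vertical below 0.1 rad and contact force between the fingers and cartridge below 0.1 N and linear speed of cartridge below 0.03 m/s), for 0.2 s.
4. the cartridge is being turned over in the grip (angle between cartridge_mid's own z axis and vertical between 0.6 and 1 rad and contact force between the fingers and cartridge above 1 N), for 0.05 s.
At the end, for the whole second after the job is handed in: Cartridge flat on a long side on the tray floor (0.1 rad; centre within 80 mm along, 45 mm across, 26-43 mm above the tray underside); cap and plug upright (0.12 rad) on the sheet itself (centres within 150 mm along, 90 mm across); all released and at rest (x of cap_handle in the frame of sheet between -0.15 and 0.15 m and y of cap_handle in the frame of sheet between -0.09 and 0.09 m and z of cap_handle in the frame of sheet between 0.036 and 0.056 m and angle between each of cap_handle, plug_fin's own z axis and vertical below 0.12 rad and linear speed of each of cap, plug, cartridge below 0.03 m/s and x of plug_fin in the frame of sheet between -0.15 and 0.15 m and y of plug_fin in the frame of sheet between -0.09 and 0.09 m and z of plug_fin in the frame of sheet between 0.046 and 0.066 m and x of cartridge_mid in the frame of tray between -0.08 and 0.08 m and y of cartridge_mid in the frame of tray between -0.045 and 0.045 m and z of cartridge_mid in the frame of tray between 0.026 and 0.043 m and angle between cartridge_mid's own z axis and vertical between 1.47 and 1.67 rad); the robot touches nothing.
It fails at once if the cartridge falls over out of the grip (angle between cartridge_mid's own z axis and vertical between 0.5 and 1.1 rad and contact force between the fingers and cartridge below 0.05 N).
It fails at once if a bystander (wrench, spray can, carton) is moved by more than 30 mm (distance of any of wrench, spray_can, carton from where it was at the start of the episode above 0.03 m).
It also fails if it takes over 72 s, if anything falls off the work surface, if the arm or the gripper's body presses on something with over 40 N, if the wrist force passes 120 N, or if a joint passes its speed limit or range.

ROBOT

A 7-joint arm with a two-finger parallel gripper is mounted at the origin on the work surface. World frame = base frame: x ahead of the robot, y to its left, z up, the work surface at z = 0. Lengths are in m, angles in rad, forces in N, time in s.
With the tool pointing down it reaches from about 0.425 to 0.875 m from the base axis. Payload 8.4 kg.
Tool frame: the origin (TCP) lies at the very end of the fingers, on their centre line; the grasp point (between the pads) lies 19 mm behind it; x points along the fingers, y is the direction in which the jaws open and shut, and the axes are right-handed (so a half turn about x gives the same grasp; the last joint's range is limited). The gripper opens to 85 mm and grips with 20 to 120 N. Pads are 22 mm wide; open, the fingers measure 114 mm over their backs; the gripper's body (76 mm by 85 mm) begins 54 mm behind the grasp point. The pads swing forward as they close: fully open they stand 13 mm farther back than shut.
Start: joints at [-1.28, 0.333, 0.04, 1.465, -0.013, 1.343, -0.059], TCP at [0.247, 0.601, 0.231] pointing down, gripper open.
Joint ranges: [-2.58, 2.58], [-0.38, 2.09], [-1.3, 1.39], [0.25, 2.4], [-1.5, 4.64], [0.08, 2.09], [-2.65, 2.65]. Speed limits (rad/s): [2.22, 2.22, 2.79, 2.79, 3.14, 3.14, 3.14].

INTERFACE

Orientations are given as a unit quaternion [x, y, z, w].
In Python, from workcell import ctrl gives the robot as it stands. The module is installed in compiled form; this text tells all that it offers.
- The arm moves only by the tool drive_tool, never from a script. Its argument "motion" is a list of rows, each an object with "xyz": the shift along the tool's x, y, z in m, a list of three; "turn": the turn, a rotation vector about the tool's x, y, z in degrees, a list of three; "gripper": the closure, from -1 (fully open) to 1 (shut), so that 0 is half open. In form: [{"xyz": [tx, ty, tz], "turn": [rx, ry, rz], "gripper": gripper}, ...]. A call has exactly 10 rows; each row is the pose to reach, as a shift and turn from the pose measured when the call began, along the tool's axes at that moment; what a row does not reach only later rows make up. A row lasts 1/12 s, in which the tool goes at most 41.7 mm and 7.16 degrees, less where a joint would pass 70% of its speed; a pose out of reach is approached as far as the arm can. A call with a gripper value outside its range is refused whole. The fingers move at their own pace and stop on an object; "squeeze" is the grip in N (left out, the last holds). Time passes only in rows, so rows that repeat a pose let the fingers close, or fill a call up. It gives the time, the measured TCP pose, the force and the opening at its end, in the units of the state.
- ctrl.state(): the state, without advancing time (a new reading comes with each control period).
- ctrl.snapshot(name): name is "scene" or "top"; returns a dict with "image" (480x640x3 uint8, red, green, blue), "fx", "fy", "cx", "cy" (pixels), "D" ([k1, k2, p1, p2, k3] as OpenCV has them; the pictures are not rectified), "pose" (4x4, takes a point from camera to world coordinates). Camera axes: x right, y up, looking along -z (the intrinsics and any distortion apply to the point x, -y, -z); pixel columns grow to the right and rows downward; lengths in m; the calibration is good to about 2 mm. A picture is of the moment at which its call begins. There is no depth.
- ctrl.sign_off(): hands the job in, once; it reports no verdict.
The state is a dict: "time_s": time; "q": joint angles; "joint_vel": joint speeds; "tau": joint torques, N m; "tool_pos": TCP position; "tcp_rot": TCP orientation; "ft_force": force on the tool from outside, world axes, zero at the start; "ft_torque": the same for the moment, N m; "finger_gap": finger opening in m.
Only numpy, scipy, OpenCV 4.12 (cv2) and the standard library are available. Lean on these libraries where they do the work, as an engineer would, in place of code of your own. Each camera call takes 0.05 s, during which the arm holds its last target.

## Working session

There is one attempt and no reset: what is moved stays moved. The work goes in short steps, Python scripts to look and compute and a tool call to move; the robot and the scene stay as the last step left them, time stands still between calls to the robot, and variables do not carry over. Pictures are saved under pics/ and viewed, and the job is handed in when it is done.

Besides the shell and the picture viewer there is one more tool, called as name(argument=value, ...) on one line, values as JSON. drive_tool: Moves the arm, as the interface text tells. Its arguments: {"type":"object","properties":{"motion":{"type":"array","items":{"type":"object","properties":{"xyz":{"type":"array","items":{"type":"number"}},"turn":{"type":"array","items":{"type":"number"}},"gripper":{"type":"number"}}}},"squeeze":{"type":"number"}},"required":["motion"]}

```bash
mkdir -p pics
cat > h.py <<'E'
import numpy as np,cv2
from workcell import ctrl
from scipy.spatial.transform import Rotation as R
def snap(n,f):
    s=ctrl.snapshot(n); cv2.imwrite('pics/'+f+'.png',s['image'][:,:,::-1]); np.savez('pics/'+f+'.npz',**{k:np.array(v) for k,v in s.items()}); return s
def load(f): return dict(np.load('pics/'+f+'.npz'))
def ray(s,uv):
    K=np.array([[s['fx'],0,s['cx']],[0,s['fy'],s['cy']],[0,0,1]],float)
    p=cv2.undistortPoints(np.array(uv,float).reshape(-1,1,2),K,np.array(s['D'],float)).reshape(-1,2)
    P=np.array(s['pose']); d=np.c_[p[:,0],-p[:,1],-np.ones(len(p))]@P[:3,:3].T
    return P[:3,3],d
def onz(s,uv,z):
    o,d=ray(s,uv); return o+d*((z-o[2])/d[:,2])[:,None]
def proj(s,X):
    K=np.array([[s['fx'],0,s['cx']],[0,s['fy'],s['cy']],[0,0,1]],float);P=np.array(s['pose'])
    c=(np.array(X,float).reshape(-1,3)-P[:3,3])@P[:3,:3]; c=c*[1,-1,-1]
    return cv2.projectPoints(c,np.zeros(3),np.zeros(3),K,np.array(s['D'],float))[0].reshape(-1,2)
def st():
    s=ctrl.state(); return s
E
python3 - <<'E'
from h import *
for n in('scene','top'):
    s=snap(n,n+'0'); print(n,s['fx'],s['D'],np.round(s['pose'],3).tolist())
s=st(); print({k:np.round(v,3).tolist() for k,v in s.items()}); print(R.from_quat(s['tcp_rot']).as_matrix().round(3))
E
```

```text
scene 488.5881146764646 [0.02043205 0.         0.         0.         0.        ] [[-0.077, -0.676, 0.733, 1.219], [0.997, -0.045, 0.064, 0.067], [-0.01, 0.736, 0.677, 0.768], [0.0, 0.0, 0.0, 1.0]]
top 509.4060225763886 [0.0453504 0.        0.        0.        0.       ] [[-0.023, 0.972, -0.235, 0.278], [-1.0, -0.022, 0.009, -0.005], [0.003, 0.235, 0.972, 1.05], [0.0, 0.0, 0.0, 1.0]]
{'time_s': 0.1, 'q': [-1.28, 0.334, 0.04, 1.466, -0.013, 1.343, -0.058], 'joint_vel': [0.002, -0.003, -0.001, -0.003, 0.0, -0.002, -0.0], 'tau': [0.006, -66.002, 1.371, -40.647, 0.017, 0.009, 0.0], 'tool_pos': [0.247, 0.601, 0.231], 'tcp_rot': [0.136, 0.694, -0.137, 0.694], 'ft_force': [-0.276, 0.345, 0.336], 'ft_torque': [-0.028, -0.005, 0.041], 'finger_gap': 0.085}
[[-0.     0.38   0.925]
 [-0.001  0.925 -0.38 ]
 [-1.    -0.001  0.   ]]
```

View pics/scene0.png

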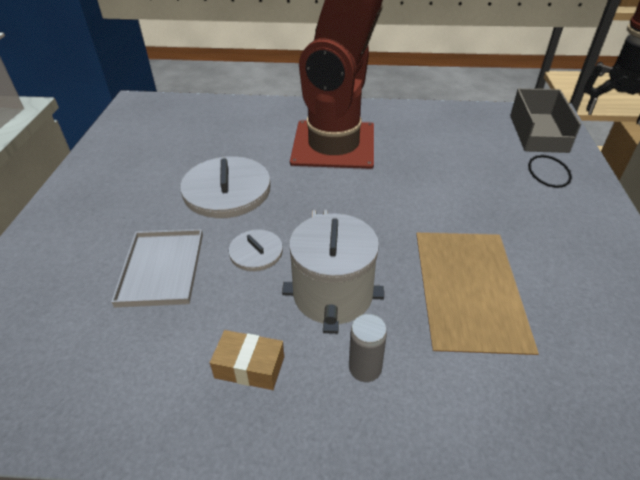

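View pics/top0.png

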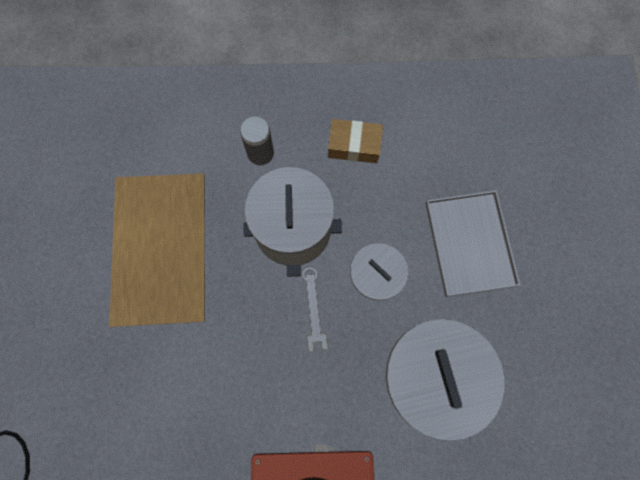

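Scene view: caps at (334,240) on the can, a small lid at (256,250), a large lid at (226,186). In the top view the same three are at (289,207), (380,271) and (446,380). The middle-sized one sits on the can. The wrench is at (313,310), the tray at (473,243) and the sheet at (158,250).

Run:
```python
from h import *
t=load('top0');s=load('scene0')
def blobs(im,mask,roi,amin=30):
    m=np.zeros(mask.shape,np.uint8);x0,y0,x1,y1=roi;m[y0:y1,x0:x1]=mask[y0:y1,x0:x1]*255
    c,_=cv2.findContours(m,cv2.RETR_EXTERNAL,cv2.CHAIN_APPROX_NONE)
    return sorted([k for k in c if cv2.contourArea(k)>amin],key=cv2.contourArea)[::-1]
gt=t['image'].max(2);gs=s['image'].max(2)
for nm,S,g,roi in(('top',t,gt,(270,175,310,235)),('scene',s,gs,(322,215,346,262))):
    c=blobs(S['image'],g<90,roi)[0]; r=cv2.minAreaRect(c);print(nm,r)
    b=cv2.boxPoints(r)
    for z in(.169,):print(onz(S,b,z).round(3).tolist(), onz(S,[r[0]],z).round(4))
# sheet
hsv=cv2.cvtColor(t['image'],cv2.COLOR_RGB2HSV)
c=blobs(t['image'],(hsv[...,1]>80)&(hsv[...,0]<30),(90,150,220,350))[0]
r=cv2.minAreaRect(c);X=onz(t,cv2.boxPoints(r),.004);print('sheet',r,X.round(3).tolist(),X.mean(0))
hs=cv2.cvtColor(s['image'],cv2.COLOR_RGB2HSV)
c=blobs(s['image'],(hs[...,1]>80)&(hs[...,0]<30),(400,220,550,360))[0]
a=cv2.approxPolyDP(c,8,True);X=onz(s,a,.004);print('sheet s',X.round(3).tolist(),X.mean(0))
# cap & can radius check: cap top outline
c=blobs(t['image'],(gt>115),(235,160,340,270))
for k in c[:2]:
  (e)=cv2.fitEllipse(k);print('cap',e,onz(t,[e[0]],.143), cv2.contourArea(k))
x0,y0=[410,180];cv2.imwrite('pics/c1.png',np.vstack([cv2.resize(t['image'][170:320,400:550,::-1],(600,600))])) 
cv2.imwrite('pics/c2.png',cv2.resize(t['image'][150:290,225:365,::-1],(560,560)))
```

```text
top ((289.0, 206.5), (43.0, 6.0), 90.0)
[[0.597, 0.037, 0.169], [0.596, 0.026, 0.169], [0.515, 0.027, 0.169], [0.515, 0.038, 0.169]] [[0.5553 0.0323 0.169 ]]
scene ((333.2655029296875, 237.48619079589844), (5.402426242828369, 35.233211517333984), 3.3664608001708984)
[[0.622, 0.029, 0.169], [0.529, 0.027, 0.169], [0.529, 0.037, 0.169], [0.622, 0.038, 0.169]] [[0.5774 0.0326 0.169 ]]
sheet ((156.0, 250.0), (152.0, 94.0), 90.0) [[0.689, 0.427, 0.004], [0.685, 0.225, 0.004], [0.358, 0.216, 0.004], [0.363, 0.404, 0.004]] [0.52388173 0.31787804 0.004     ]
sheet s [[0.373, 0.215, 0.004], [0.688, 0.223, 0.004], [0.685, 0.407, 0.004], [0.371, 0.4, 0.004]] [0.52898955 0.3112463  0.004     ]
cap ((288.9556884765625, 207.83486938476562), (86.20288848876953, 88.98381805419922), 63.91990661621094) [[0.56094272 0.03353379 0.143     ]] 5916.0
cap ((334.1860046386719, 254.47903442382812), (11.553974151611328, 16.266735076904297), 149.65052795410156) [[ 0.47038052 -0.0477606   0.143     ]] 50.5
```

View pics/c1.png

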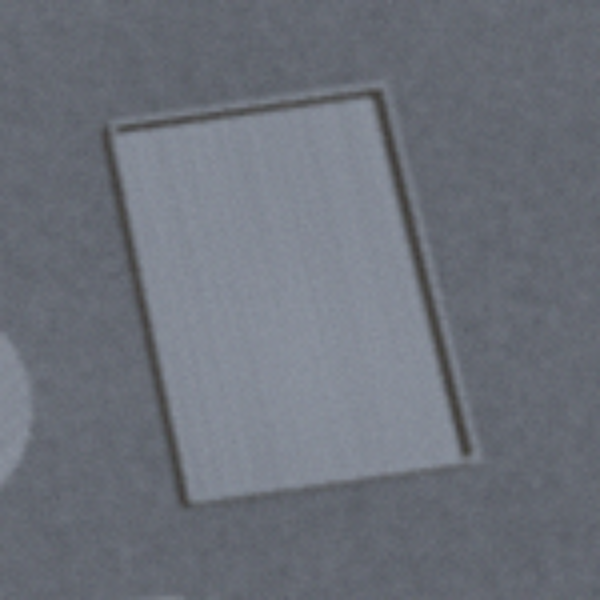

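View pics/c2.png

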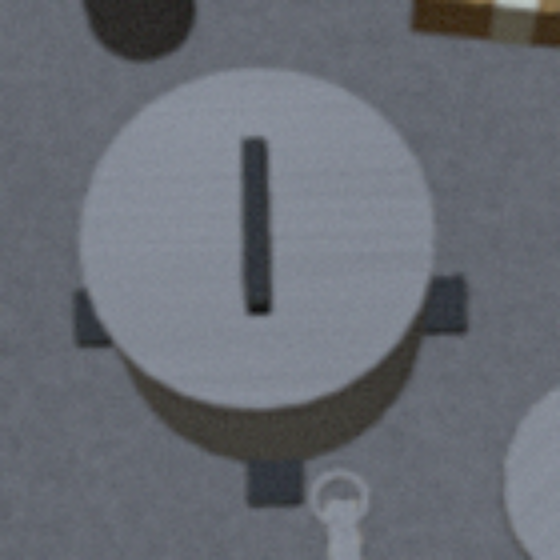

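```bash
cat >> h.py <<'E'
def down(yaw):  # tool x down, tool y at world angle yaw
    y=np.array([np.cos(yaw),np.sin(yaw),0]);x=np.array([0,0,-1.]);return np.c_[x,y,np.cross(x,y)]
def rel(p,M=None):
    s=st();A=R.from_quat(s['tcp_rot']).as_matrix()
    d=A.T@(np.array(p)-s['tool_pos']); 
    w=np.zeros(3) if M is None else R.from_matrix(A.T@M).as_rotvec(degrees=True)
    print('t',round(s['time_s'],2),'pos',np.round(s['tool_pos'],4),'q',np.round(s['q'],2),'gap',round(s['finger_gap'],4),'F',np.round(s['ft_force'],1))
    print('mm',(d*1000).round(1),'deg',w.round(2))
E
python3 - <<'E'
from h import *
t=load('top0');s=load('scene0')
c=np.array([[427,201],[496.5,191],[520,285],[446.5,296]]);X=onz(t,c,.018);print('tray',X.round(3).tolist(),X.mean(0),np.linalg.norm(np.diff(X[[0,1,2,3,0]],axis=0),axis=1))
g=s['image'].max(2)
c2=np.array([[136,231],[202,231],[192,301],[115,303]]);X=onz(s,c2,.018);print('tray s',X.round(3).tolist(),X.mean(0),np.linalg.norm(np.diff(X[[0,1,2,3,0]],axis=0),axis=1))
for z,c in((.143,[[290,246],[379,246]]),):print(onz(s,c,z))
m=onz(s,[[334,219],[333,272],[334,270.5]],.143);print(m)
cv2.imwrite('pics/c3.png',cv2.resize(s['image'][200:335,275:395,::-1],(533,600),interpolation=cv2.INTER_CUBIC))
cv2.imwrite('pics/c4.png',cv2.resize(s['image'][220:315,105:215,::-1],(660,570),interpolation=cv2.INTER_CUBIC))
rel([.561,.0325,.23],down(np.pi/2))
E
```

```text
tray [[0.608, -0.254, 0.018], [0.627, -0.403, 0.018], [0.425, -0.428, 0.018], [0.406, -0.278, 0.018]] [ 0.51674783 -0.34091426  0.018     ] [0.14969578 0.20340782 0.15136012 0.20395275]
tray s [[0.424, -0.428, 0.018], [0.414, -0.277, 0.018], [0.618, -0.244, 0.018], [0.633, -0.394, 0.018]] [ 0.52244384 -0.33573392  0.018     ] [0.15122317 0.20676376 0.15080323 0.2118768 ]
[[ 0.57787202 -0.04705141  0.143     ]
 [ 0.56692668  0.11631387  0.143     ]]
[[0.49666664 0.02939956 0.143     ]
 [0.63762199 0.03589744 0.143     ]
 [0.63394065 0.03742707 0.143     ]]
t 0.1 pos [0.2469 0.6009 0.2305] q [-1.28  0.33  0.04  1.47 -0.01  1.34 -0.06] gap 0.0853 F [-0.3  0.3  0.3]
mm [   1.2 -406.4  506.5] deg [-2.233e+01 -1.000e-02  8.000e-02]
```

View pics/c3.png

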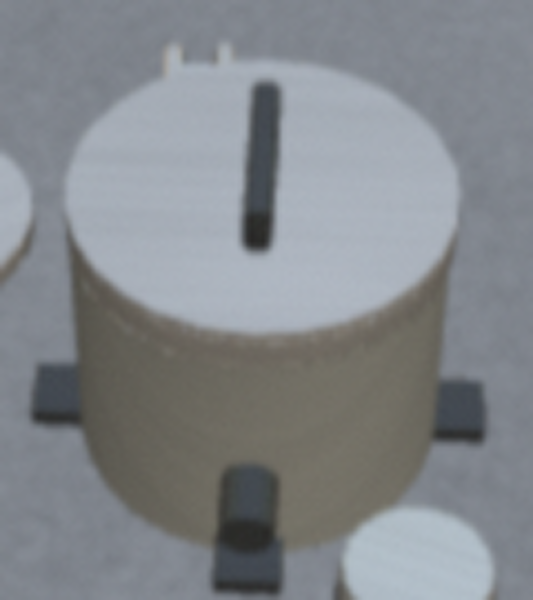

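View pics/c4.png

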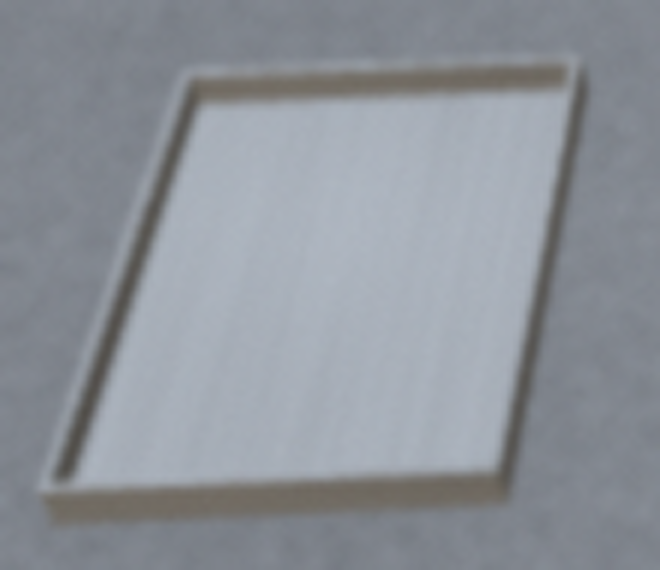

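drive_tool(motion=[{"xyz":[0,-25,31],"turn":[-2,0,0],"gripper":-1},{"xyz":[0,-0.05,0.062],"turn":[-4,0,0],"gripper":-1},{"xyz":[0,-0.075,0.093],"turn":[-6,0,0],"gripper":-1},{"xyz":[0,-0.1,0.125],"turn":[-8,0,0],"gripper":-1},{"xyz":[0,-0.125,0.156],"turn":[-10,0,0],"gripper":-1},{"xyz":[0,-0.15,0.187],"turn":[-12,0,0],"gripper":-1},{"xyz":[0,-0.175,0.218],"turn":[-14,0,0],"gripper":-1},{"xyz":[0,-0.2,0.249],"turn":[-16,0,0],"gripper":-1},{"xyz":[0,-0.22,0.274],"turn":[-18,0,0],"gripper":-1},{"xyz":[0,-0.24,0.299],"turn":[-20,0,0],"gripper":-1}])

```text
time_s: 0.93
tool_pos: [0.4328, 0.263, 0.2308]
tcp_rot: [0.014, 0.707, -0.015, 0.707]
ft_force: [-0.5, 1.0, -0.0]
finger_gap: 0.0855
```

My first row had millimetres in place of metres. The row limit clamped it and the direction was the same, so no harm was done. From here all rows are in metres.

Run:
```python
from h import *
rel([.562,.0325,.23],down(np.pi/2))
```

```text
t 0.93 pos [0.4328 0.263  0.2308] q [-0.88  0.04  0.25  1.82 -0.01  1.29  0.91] gap 0.0855 F [-0.5  1.  -0. ]
mm [   1.  -225.2  138.3] deg [-2.29 -0.04  0.08]
```

drive_tool(motion=[{"xyz":[0,-0.032,0.02],"turn":[-1,0,0],"gripper":-1},{"xyz":[0,-0.064,0.04],"turn":[-2,0,0],"gripper":-1},{"xyz":[0,-0.096,0.06],"turn":[-2.3,0,0],"gripper":-1},{"xyz":[0,-0.128,0.08],"turn":[-2.3,0,0],"gripper":-1},{"xyz":[0,-0.16,0.099],"turn":[-2.3,0,0],"gripper":-1},{"xyz":[0,-0.19,0.117],"turn":[-2.3,0,0],"gripper":-1},{"xyz":[0,-0.212,0.13],"turn":[-2.3,0,0],"gripper":-1},{"xyz":[0,-0.2252,0.1383],"turn":[-2.3,0,0],"gripper":-1},{"xyz":[0,-0.2252,0.1383],"turn":[-2.3,0,0],"gripper":-1},{"xyz":[0,-0.2252,0.1383],"turn":[-2.3,0,0],"gripper":-1}])

```text
time_s: 1.77
tool_pos: [0.5619, 0.0318, 0.2306]
tcp_rot: [0.0, 0.708, -0.001, 0.707]
ft_force: [0.3, 1.1, -0.5]
finger_gap: 0.0855
```

Run:
```python
from h import *
rel([.562,.0325,.146],down(np.pi/2))
snap('scene','s1');snap('top','t1')
```

```text
t 1.77 pos [0.5619 0.0318 0.2306] q [-0.57  0.16  0.49  1.7  -0.08  1.3   1.5 ] gap 0.0855 F [ 0.3  1.1 -0.5]
mm [84.6  0.9  0.3] deg [-0.1  -0.09  0.1 ]
```

View pics/s1.png

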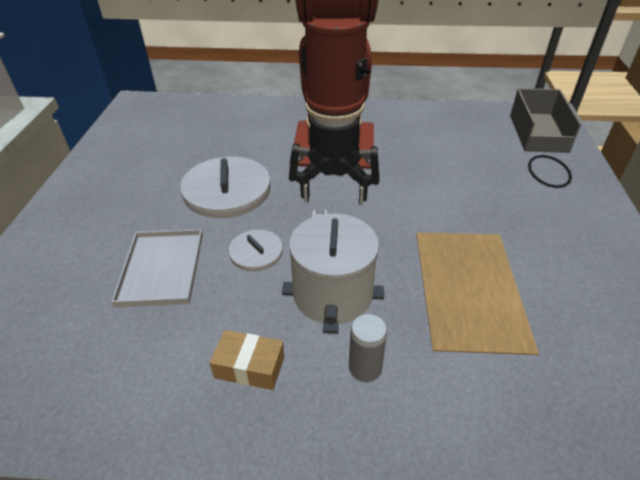

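The open gripper hangs above the can, with fingertips at (305,198) and (362,200) straddling the handle's line at (334,238). Next I descend and grip.

drive_tool(motion=[{"xyz":[0.02,0.001,0],"turn":[0,0,0],"gripper":-1},{"xyz":[0.04,0.001,0],"turn":[0,0,0],"gripper":-1},{"xyz":[0.06,0.001,0],"turn":[0,0,0],"gripper":-1},{"xyz":[0.075,0.001,0],"turn":[0,0,0],"gripper":-1},{"xyz":[0.0845,0.001,0],"turn":[0,0,0],"gripper":-1},{"xyz":[0.0845,0.001,0],"turn":[0,0,0],"gripper":1},{"xyz":[0.0845,0.001,0],"turn":[0,0,0],"gripper":1},{"xyz":[0.0845,0.001,0],"turn":[0,0,0],"gripper":1},{"xyz":[0.0845,0.001,0],"turn":[0,0,0],"gripper":1},{"xyz":[0.0845,0.001,0],"turn":[0,0,0],"gripper":1}], squeeze=50)

```text
time_s: 2.7
tool_pos: [0.5619, 0.0347, 0.1471]
tcp_rot: [-0.001, 0.707, 0.0, 0.707]
ft_force: [0.7, -0.3, -0.1]
finger_gap: 0.0253
```

drive_tool(motion=[{"xyz":[0,0,0],"turn":[0,0,0],"gripper":1},{"xyz":[0,0,0],"turn":[0,0,0],"gripper":1},{"xyz":[0,0,0],"turn":[0,0,0],"gripper":1},{"xyz":[0,0,0],"turn":[0,0,0],"gripper":1},{"xyz":[0,0,0],"turn":[0,0,0],"gripper":1},{"xyz":[0,0,0],"turn":[0,0,0],"gripper":1},{"xyz":[-0.01,0,0],"turn":[0,0,0],"gripper":1},{"xyz":[-0.02,0,0],"turn":[0,0,0],"gripper":1},{"xyz":[-0.035,0,0],"turn":[0,0,0],"gripper":1},{"xyz":[-0.05,0,0],"turn":[0,0,0],"gripper":1}])

```text
time_s: 3.53
tool_pos: [0.5616, 0.0347, 0.198]
tcp_rot: [-0.001, 0.707, 0.0, 0.707]
ft_force: [0.5, 0.8, -3.5]
finger_gap: 0.0113
```

Run:
```python
from h import *
rel([.462,.311,.206],down(np.pi/2))
snap('scene','s2')
```

```text
t 3.53 pos [0.5616 0.0347 0.198 ] q [-0.57  0.18  0.49  1.75 -0.09  1.23  1.51] gap 0.0113 F [ 0.5  0.8 -3.5]
mm [ -8.2 276.4 -99.2] deg [ 0.08 -0.05  0.05]
```

View pics/s2.png

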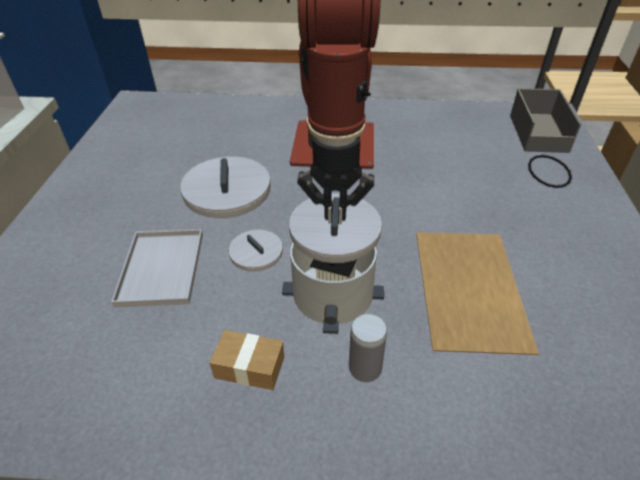

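The cap hangs level in the gripper at (335,228). The plug and the cartridge's pleats show in the can at (333,265). The wrist reads -3.5 N.

drive_tool(motion=[{"xyz":[-0.01,0.03,-0.01],"turn":[0,0,0],"gripper":1},{"xyz":[-0.01,0.06,-0.02],"turn":[0,0,0],"gripper":1},{"xyz":[-0.01,0.09,-0.032],"turn":[0,0,0],"gripper":1},{"xyz":[-0.01,0.12,-0.043],"turn":[0,0,0],"gripper":1},{"xyz":[-0.01,0.15,-0.054],"turn":[0,0,0],"gripper":1},{"xyz":[-0.01,0.18,-0.065],"turn":[0,0,0],"gripper":1},{"xyz":[-0.01,0.21,-0.075],"turn":[0,0,0],"gripper":1},{"xyz":[-0.01,0.24,-0.086],"turn":[0,0,0],"gripper":1},{"xyz":[-0.01,0.262,-0.094],"turn":[0,0,0],"gripper":1},{"xyz":[-0.01,0.276,-0.099],"turn":[0,0,0],"gripper":1}])

```text
time_s: 4.42
tool_pos: [0.4619, 0.3139, 0.2109]
tcp_rot: [-0.001, 0.706, 0.002, 0.708]
ft_force: [0.5, -0.0, -4.3]
finger_gap: 0.011
```

Run:
```python
from h import *
rel([.462,.311,.0375],down(np.pi/2))
snap('scene','s3');snap('top','t3')
```

```text
t 4.42 pos [0.4619 0.3139 0.2109] q [-0.92  0.16  0.27  1.73 -0.04  1.25  0.94] gap 0.011 F [ 0.5 -0.  -4.3]
mm [173.4  -3.1  -0.4] deg [ 0.28  0.16 -0.06]
```

View pics/s3.png

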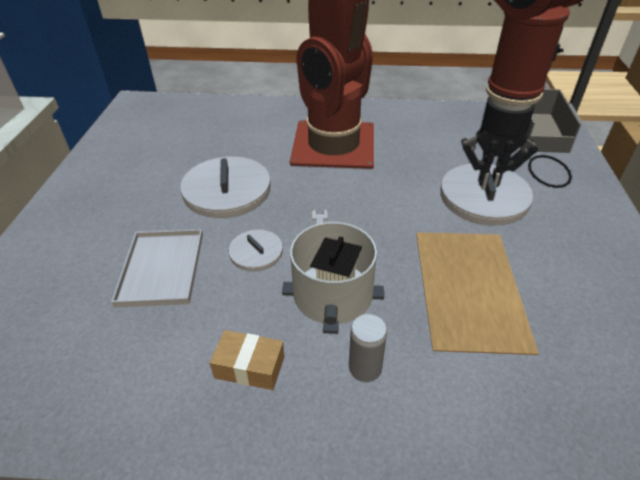

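View pics/t3.png

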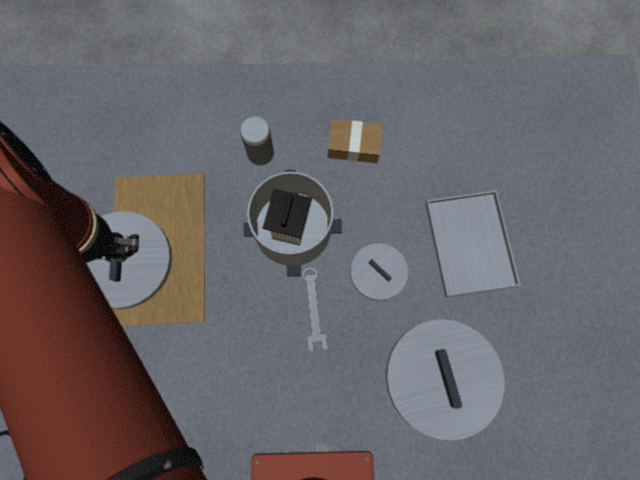

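The cap is level over the sheet at (487,193) in the scene view, or (120,262) in the top view. The plug's fin shows at (287,212) in the top view.

drive_tool(motion=[{"xyz":[0.025,-0.003,0],"turn":[0,0,0],"gripper":1},{"xyz":[0.05,-0.003,0],"turn":[0,0,0],"gripper":1},{"xyz":[0.08,-0.003,0],"turn":[0,0,0],"gripper":1},{"xyz":[0.11,-0.003,0],"turn":[0,0,0],"gripper":1},{"xyz":[0.135,-0.003,0],"turn":[0,0,0],"gripper":1},{"xyz":[0.15,-0.003,0],"turn":[0,0,0],"gripper":1},{"xyz":[0.16,-0.003,0],"turn":[0,0,0],"gripper":1},{"xyz":[0.167,-0.003,0],"turn":[0,0,0],"gripper":1},{"xyz":[0.17,-0.003,0],"turn":[0,0,0],"gripper":1},{"xyz":[0.172,-0.003,0],"turn":[0,0,0],"gripper":1}])

```text
time_s: 5.35
tool_pos: [0.4629, 0.3112, 0.0392]
tcp_rot: [-0.002, 0.706, 0.003, 0.708]
ft_force: [0.2, 0.2, -3.7]
finger_gap: 0.0109
```

Run:
```python
from h import *
rel([.462,.311,.0375],down(np.pi/2))
t=load('t3')
c=(t['image'][160:260,240:340,::-1]); cv2.imwrite('pics/c5.png',cv2.resize(c,(600,600),interpolation=cv2.INTER_CUBIC))
s=load('s3')
c=(s['image'][220:320,285:385,::-1]); cv2.imwrite('pics/c6.png',cv2.resize(c,(600,600),interpolation=cv2.INTER_CUBIC))
```

```text
t 5.35 pos [0.4629 0.3112 0.0392] q [-0.89  0.33  0.25  1.91 -0.1   0.91  0.99] gap 0.0109 F [ 0.2  0.2 -3.7]
mm [ 1.7 -0.2 -0.9] deg [ 0.35  0.19 -0.08]
```

View pics/c5.png

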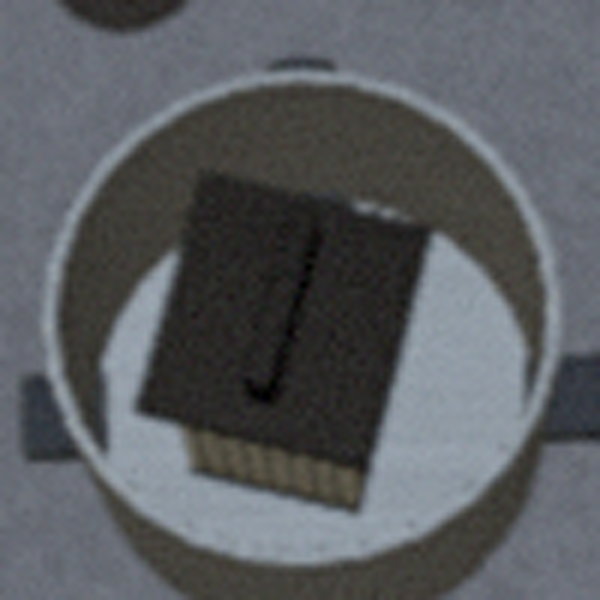

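View pics/c6.png

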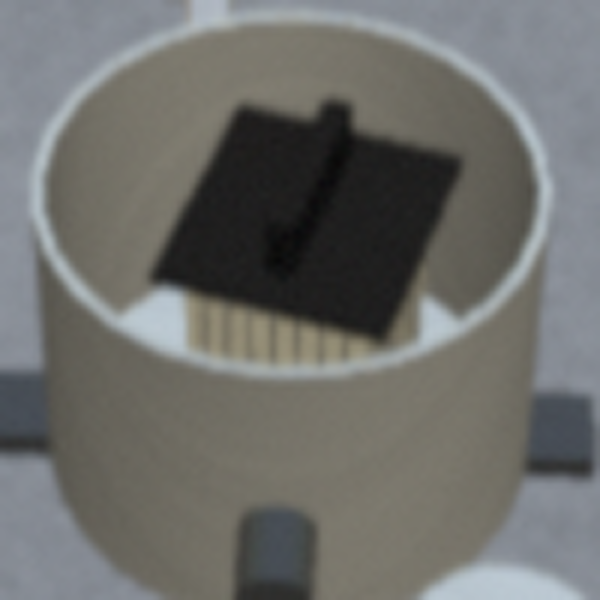

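drive_tool(motion=[{"xyz":[0.001,0,0],"turn":[0,0,0],"gripper":1},{"xyz":[0.002,0,0],"turn":[0,0,0],"gripper":1},{"xyz":[0.0025,0,0],"turn":[0,0,0],"gripper":1},{"xyz":[0.0025,0,0],"turn":[0,0,0],"gripper":1},{"xyz":[0.0025,0,0],"turn":[0,0,0],"gripper":0},{"xyz":[0.0025,0,0],"turn":[0,0,0],"gripper":-1},{"xyz":[0.0025,0,0],"turn":[0,0,0],"gripper":-1},{"xyz":[0.0025,0,0],"turn":[0,0,0],"gripper":-1},{"xyz":[0.0025,0,0],"turn":[0,0,0],"gripper":-1},{"xyz":[0.0025,0,0],"turn":[0,0,0],"gripper":-1}])

```text
time_s: 6.18
tool_pos: [0.4629, 0.3112, 0.0366]
tcp_rot: [-0.002, 0.706, 0.003, 0.708]
ft_force: [0.1, 0.2, -0.3]
finger_gap: 0.0822
```

Run:
```python
from h import *
rel([.462,.311,.0375],down(np.pi/2))
t=load('t3');s=load('s3')
a=np.array([[205,170],[430,225],[368,470],[137,412]])/6+[240,160]-.4
b=np.array([[240,102],[462,157],[387,340],[152,280]])/6+[285,220]-.4
for S,c in((t,a),(s,b)):
    X=onz(S,c,.110);print(X.round(3).tolist(),X.mean(0).round(4),np.linalg.norm(np.diff(X[[0,1,2,3,0]],axis=0),axis=1).round(3))
    e=[X[1]-X[2],X[0]-X[3]];print([np.degrees(np.arctan2(v[1],v[0])) for v in e],[np.degrees(np.arctan2(v[1],v[0]))-90 for v in (X[0]-X[1],X[3]-X[2])])
```

```text
t 6.18 pos [0.4629 0.3112 0.0366] q [-0.89  0.34  0.25  1.91 -0.1   0.91  0.99] gap 0.0822 F [ 0.1  0.2 -0.3]
mm [-0.9 -0.2 -0.9] deg [ 0.35  0.19 -0.08]
[[0.612, 0.064, 0.11], [0.592, -0.009, 0.11], [0.511, 0.013, 0.11], [0.532, 0.086, 0.11]] [0.5617 0.0386 0.11  ] [0.075 0.084 0.076 0.084]
[np.float64(-14.787886162216617), np.float64(-15.2348348998153)] [np.float64(-15.638328868553756), np.float64(-15.766640109248087)]
[[0.513, 0.012, 0.11], [0.534, 0.085, 0.11], [0.616, 0.064, 0.11], [0.595, -0.009, 0.11]] [0.5645 0.038  0.11  ] [0.076 0.084 0.076 0.085]
[np.float64(165.33663276660545), np.float64(165.51329483609834)] [np.float64(-196.1399646971494), np.float64(-195.3201648680784)]
```

Cap released on the sheet. The plug measures 84 x 76 mm (as described) in both views, with its centre at about (0.563, 0.038) and its fin at -15.2°.

drive_tool(motion=[{"xyz":[-0.03,0,0],"turn":[0,0,0],"gripper":-1},{"xyz":[-0.065,0,0],"turn":[0,0,0],"gripper":-1},{"xyz":[-0.1,0,0],"turn":[0,0,0],"gripper":-1},{"xyz":[-0.13,-0.02,0.008],"turn":[2,0,0],"gripper":-1},{"xyz":[-0.15,-0.05,0.019],"turn":[4,0,0],"gripper":-1},{"xyz":[-0.15,-0.085,0.032],"turn":[6,0,0],"gripper":-1},{"xyz":[-0.15,-0.12,0.045],"turn":[8,0,0],"gripper":-1},{"xyz":[-0.15,-0.155,0.058],"turn":[10,0,0],"gripper":-1},{"xyz":[-0.15,-0.19,0.071],"turn":[12,0,0],"gripper":-1},{"xyz":[-0.15,-0.22,0.082],"turn":[15,0,0],"gripper":-1}])

```text
time_s: 7.02
tool_pos: [0.5463, 0.0887, 0.1869]
tcp_rot: [0.092, 0.7, -0.09, 0.703]
ft_force: [0.6, 0.5, -0.0]
finger_gap: 0.0852
```

Run:
```python
from h import *
rel([.563,.0383,.16],down(np.radians(74.8)))
snap('top','t4');snap('scene','s4')
```

```text
t 7.02 pos [0.5463 0.0887 0.1869] q [-0.66  0.17  0.47  1.79 -0.08  1.2   1.14] gap 0.0852 F [ 0.6  0.5 -0. ]
mm [ 26.9 -44.5  29. ] deg [ 0.39  0.2  -0.13]
```

View pics/s4.png

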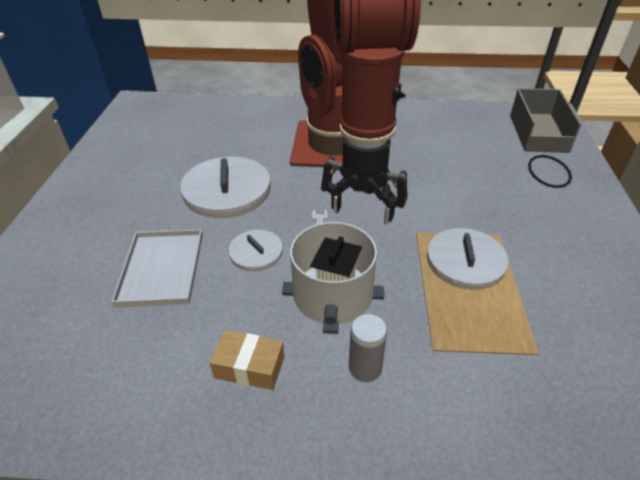

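The cap stands handle up on the sheet at (467,257). The front of the sheet, around (480,325), is free for the plug.

drive_tool(motion=[{"xyz":[0,-0.02,0.013],"turn":[0,0,0],"gripper":-1},{"xyz":[0,-0.035,0.024],"turn":[0,0,0],"gripper":-1},{"xyz":[0,-0.0445,0.029],"turn":[0.4,0.2,0],"gripper":-1},{"xyz":[0.01,-0.0445,0.029],"turn":[0.4,0.2,0],"gripper":-1},{"xyz":[0.03,-0.0445,0.029],"turn":[0.4,0.2,0],"gripper":-1},{"xyz":[0.05,-0.0445,0.029],"turn":[0.4,0.2,0],"gripper":-1},{"xyz":[0.065,-0.0445,0.029],"turn":[0.4,0.2,0],"gripper":-1},{"xyz":[0.0745,-0.0445,0.029],"turn":[0.4,0.2,0],"gripper":-1},{"xyz":[0.0745,-0.0445,0.029],"turn":[0.4,0.2,0],"gripper":0},{"xyz":[0.0745,-0.0445,0.029],"turn":[0.4,0.2,0],"gripper":0}])

```text
time_s: 7.95
tool_pos: [0.5634, 0.0351, 0.1123]
tcp_rot: [0.096, 0.7, -0.096, 0.701]
ft_force: [-0.3, -0.5, 0.3]
finger_gap: 0.0639
```

drive_tool(motion=[{"xyz":[0,0,0],"turn":[0,0,0],"gripper":1},{"xyz":[0,0,0],"turn":[0,0,0],"gripper":1},{"xyz":[0,0,0],"turn":[0,0,0],"gripper":1},{"xyz":[0,0,0],"turn":[0,0,0],"gripper":1},{"xyz":[0,0,0],"turn":[0,0,0],"gripper":1},{"xyz":[0,0,0],"turn":[0,0,0],"gripper":1},{"xyz":[0,0,0],"turn":[0,0,0],"gripper":1},{"xyz":[-0.01,0,0],"turn":[0,0,0],"gripper":1},{"xyz":[-0.02,0,0],"turn":[0,0,0],"gripper":1},{"xyz":[-0.03,0,0],"turn":[0,0,0],"gripper":1}])

```text
time_s: 8.78
tool_pos: [0.5633, 0.0348, 0.1432]
tcp_rot: [0.096, 0.701, -0.096, 0.7]
ft_force: [0.5, 0.4, -1.9]
finger_gap: 0.0089
```

Run:
```python
from h import *
rel([.563,.0383,.19],down(np.radians(74.8)))
snap('scene','s5')
```

```text
t 8.78 pos [0.5633 0.0348 0.1432] q [-0.58  0.24  0.5   1.81 -0.13  1.13  1.27] gap 0.0089 F [ 0.5  0.4 -1.9]
mm [-46.8   3.3  -1.2] deg [-0.42 -0.01  0.01]
```

View pics/s5.png

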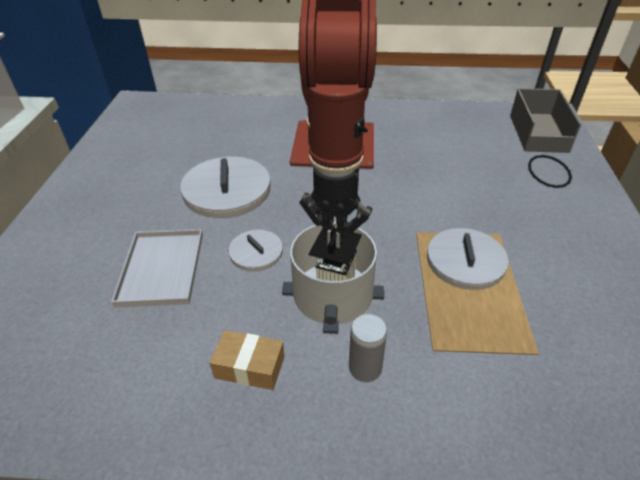

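The plug is out of the bore at (336,245) and held, with the wrist at -1.9 N. The cartridge stays behind in the can at (335,272).

drive_tool(motion=[{"xyz":[-0.03,0,0],"turn":[0,0,0],"gripper":1},{"xyz":[-0.06,0,0],"turn":[0,0,0],"gripper":1},{"xyz":[-0.075,0,0],"turn":[0,0,0],"gripper":1},{"xyz":[-0.075,0.015,-0.001],"turn":[0,0,0],"gripper":1},{"xyz":[-0.075,0.045,-0.003],"turn":[0,0,0],"gripper":1},{"xyz":[-0.075,0.08,-0.005],"turn":[0,0,0],"gripper":1},{"xyz":[-0.075,0.115,-0.008],"turn":[0,0,0],"gripper":1},{"xyz":[-0.075,0.15,-0.012],"turn":[0,0,0],"gripper":1},{"xyz":[-0.075,0.18,-0.015],"turn":[0,0,0],"gripper":1},{"xyz":[-0.075,0.2,-0.017],"turn":[0,0,0],"gripper":1}])

```text
time_s: 9.67
tool_pos: [0.6009, 0.2371, 0.2196]
tcp_rot: [0.095, 0.7, -0.094, 0.701]
ft_force: [-0.1, 0.3, -1.9]
finger_gap: 0.0089
```

Run:
```python
from h import *
rel([.617,.314,.06],down(np.radians(90)))
```

```text
t 9.67 pos [0.6009 0.2371 0.2196] q [-0.76  0.34  0.41  1.51 -0.14  1.32  0.97] gap 0.0089 F [-0.1  0.3 -1.9]
mm [159.8  78.1  -5.1] deg [-15.4    0.08  -0.11]
```

drive_tool(motion=[{"xyz":[0,0.03,-0.002],"turn":[-5,0,0],"gripper":1},{"xyz":[0,0.06,-0.004],"turn":[-10,0,0],"gripper":1},{"xyz":[0.01,0.078,-0.005],"turn":[-15.4,0,0],"gripper":1},{"xyz":[0.04,0.078,-0.005],"turn":[-15.4,0,0],"gripper":1},{"xyz":[0.075,0.078,-0.005],"turn":[-15.4,0,0],"gripper":1},{"xyz":[0.11,0.078,-0.005],"turn":[-15.4,0,0],"gripper":1},{"xyz":[0.14,0.078,-0.005],"turn":[-15.4,0,0],"gripper":1},{"xyz":[0.158,0.078,-0.005],"turn":[-15.4,0,0],"gripper":1},{"xyz":[0.167,0.078,-0.005],"turn":[-15.4,0,0],"gripper":1},{"xyz":[0.17,0.078,-0.005],"turn":[-15.4,0,0],"gripper":1}])

```text
time_s: 10.5
tool_pos: [0.6157, 0.3139, 0.0474]
tcp_rot: [-0.0, 0.708, 0.0, 0.707]
ft_force: [-0.2, -0.1, -1.5]
finger_gap: 0.009
```

Run:
```python
from h import *
rel([.617,.314,.0463],down(np.radians(90)))
snap('scene','s6')
cv2.imwrite('pics/c7.png',cv2.resize(load('s6')['image'][170:380,360:560,::-1],(571,600)))
```

```text
t 10.5 pos [0.6157 0.3139 0.0474] q [-0.76  0.57  0.31  1.55 -0.19  1.05  1.17] gap 0.009 F [-0.2 -0.1 -1.5]
mm [1.1 0.1 1.3] deg [ 0.02 -0.09 -0.  ]
```

View pics/c7.png

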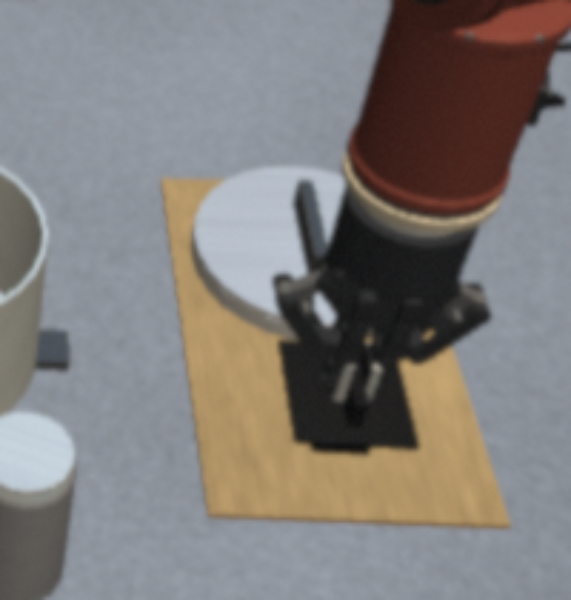

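The plug hovers level just above the sheet, at crop (350,395), clear of the cap. Next I set it down and release.

drive_tool(motion=[{"xyz":[0.001,0,0],"turn":[0,0,0],"gripper":1},{"xyz":[0.0018,0,0],"turn":[0,0,0],"gripper":1},{"xyz":[0.002,0,0],"turn":[0,0,0],"gripper":1},{"xyz":[0.002,0,0],"turn":[0,0,0],"gripper":0.5},{"xyz":[0.002,0,0],"turn":[0,0,0],"gripper":0},{"xyz":[0.002,0,0],"turn":[0,0,0],"gripper":-0.5},{"xyz":[0.002,0,0],"turn":[0,0,0],"gripper":-1},{"xyz":[0.002,0,0],"turn":[0,0,0],"gripper":-1},{"xyz":[0.0,0,0],"turn":[0,0,0],"gripper":-1},{"xyz":[-0.005,0,0],"turn":[0,0,0],"gripper":-1}])

```text
time_s: 11.38
tool_pos: [0.616, 0.3138, 0.0531]
tcp_rot: [-0.0, 0.707, 0.0, 0.707]
ft_force: [-1.0, -0.0, -0.0]
finger_gap: 0.0851
```

drive_tool(motion=[{"xyz":[-0.03,0,0],"turn":[0,0,0],"gripper":-1},{"xyz":[-0.065,0,0],"turn":[0,0,0],"gripper":-1},{"xyz":[-0.1,0,0],"turn":[0,0,0],"gripper":-1},{"xyz":[-0.135,0,0],"turn":[0,0,0],"gripper":-1},{"xyz":[-0.16,-0.01,0],"turn":[2,0,0],"gripper":-1},{"xyz":[-0.175,-0.03,-0.004],"turn":[4,0,0],"gripper":-1},{"xyz":[-0.18,-0.05,-0.008],"turn":[6,0,0],"gripper":-1},{"xyz":[-0.18,-0.07,-0.012],"turn":[9,0,0],"gripper":-1},{"xyz":[-0.18,-0.09,-0.016],"turn":[12,0,0],"gripper":-1},{"xyz":[-0.18,-0.1,-0.018],"turn":[15,0,0],"gripper":-1}])

```text
time_s: 12.22
tool_pos: [0.5983, 0.2106, 0.2342]
tcp_rot: [0.094, 0.701, -0.094, 0.701]
ft_force: [-0.0, -0.6, 0.8]
finger_gap: 0.0852
```

Run:
```python
from h import *
rel([.563,.0383,.2],down(np.radians(74.8)))
s=snap('scene','s7');t=snap('top','t7')
c=(t['image'][160:260,240:340,::-1]); cv2.imwrite('pics/c8.png',cv2.resize(c,(600,600),interpolation=cv2.INTER_CUBIC))
c=(s['image'][220:320,285:385,::-1]); cv2.imwrite('pics/c9.png',cv2.resize(c,(600,600),interpolation=cv2.INTER_CUBIC))
```

```text
t 12.22 pos [0.5983 0.2106 0.2342] q [-0.74  0.31  0.43  1.52 -0.13  1.34  1.  ] gap 0.0852 F [-0.  -0.6  0.8]
mm [  34.2 -175.5   11.4] deg [-0.09 -0.    0.  ]
```

View pics/s7.png

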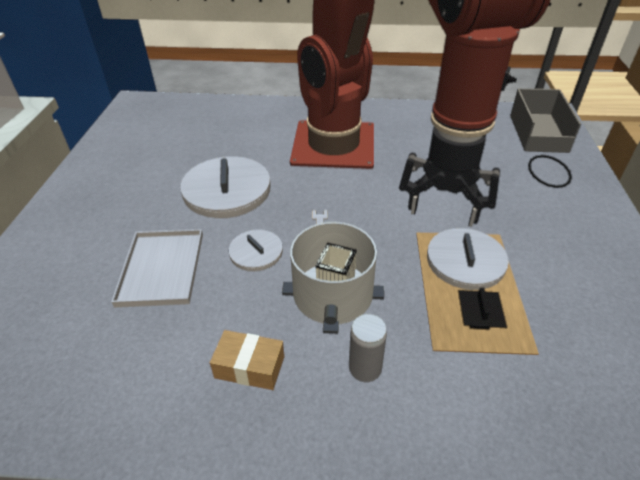

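View pics/c8.png

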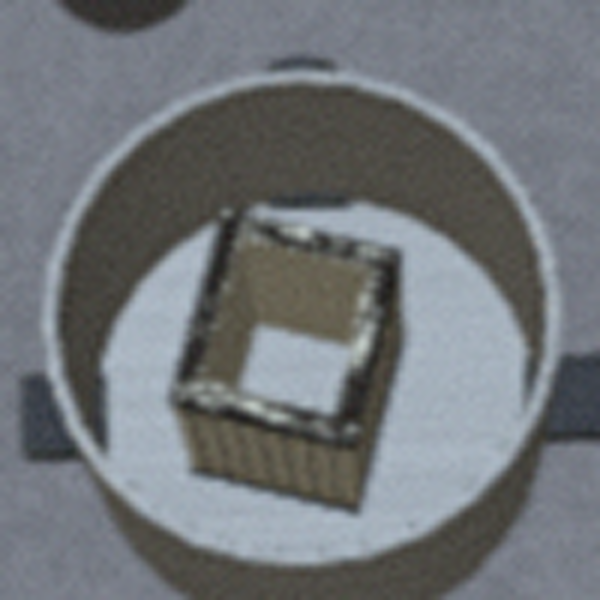

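View pics/c9.png

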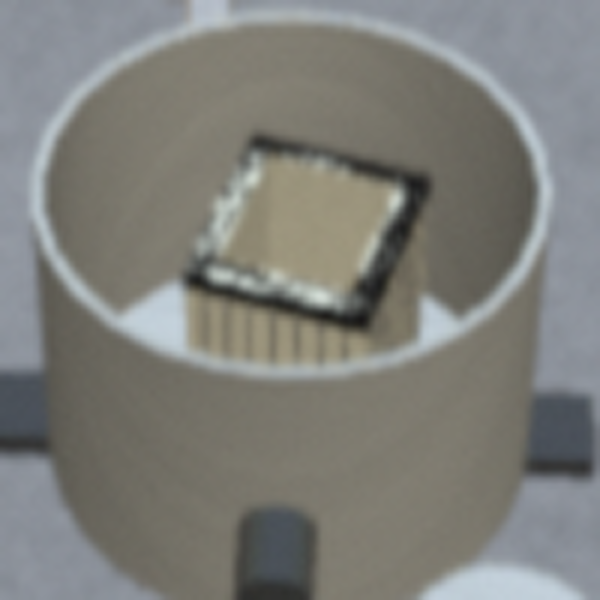

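The plug stands fin up at (482,308) and the cap is undisturbed. The cartridge is open in the can at (336,260), so I measure its top corners.

Run:
```python
from h import *
t=load('t7');s=load('s7')
a=np.array([[230,207],[402,247],[350,442],[175,402]])/6+[240,160]-.4
b=np.array([[258,133],[430,180],[368,325],[188,275]])/6+[285,220]-.4
for S,c in((t,a),(s,b)):
    X=onz(S,c,.105);print(X.round(3).tolist(),X.mean(0).round(4),np.linalg.norm(np.diff(X[[0,1,2,3,0]],axis=0),axis=1).round(3))
    e=[X[1]-X[2],X[0]-X[3]];print([np.degrees(np.arctan2(v[1],v[0])) for v in e],[np.degrees(np.arctan2(v[1],v[0]))-90 for v in (X[0]-X[1],X[3]-X[2])])
rel([.5617,.037,.19],down(np.radians(74.8)))
```

```text
[[0.601, 0.056, 0.105], [0.586, 0.001, 0.105], [0.522, 0.019, 0.105], [0.536, 0.074, 0.105]] [0.5613 0.0375 0.105 ] [0.058 0.067 0.058 0.068]
[np.float64(-15.396428203817948), np.float64(-15.433607527224044)] [np.float64(-14.94092696154354), np.float64(-14.537335122556087)]
[[0.522, 0.019, 0.105], [0.54, 0.075, 0.105], [0.605, 0.058, 0.105], [0.588, 0.001, 0.105]] [0.5638 0.0383 0.105 ] [0.06  0.067 0.06  0.068]
[np.float64(164.9865028317942), np.float64(165.13510771552524)] [np.float64(-197.80564346999066), np.float64(-196.95754615112656)]
t 12.32 pos [0.5985 0.2112 0.2341] q [-0.74  0.31  0.42  1.52 -0.13  1.34  1.  ] gap 0.0854 F [0.5 0.9 1.1]
mm [  44.1 -177.8   10.3] deg [-0.04 -0.   -0.01]
```

drive_tool(motion=[{"xyz":[0,-0.025,0.001],"turn":[0,0,0],"gripper":-1},{"xyz":[0,-0.06,0.003],"turn":[0,0,0],"gripper":-1},{"xyz":[0,-0.095,0.005],"turn":[0,0,0],"gripper":-1},{"xyz":[0,-0.13,0.007],"turn":[0,0,0],"gripper":-1},{"xyz":[0,-0.16,0.009],"turn":[0,0,0],"gripper":-1},{"xyz":[0.02,-0.1766,0.0108],"turn":[0,0,0],"gripper":-1},{"xyz":[0.045,-0.1766,0.0108],"turn":[0,0,0],"gripper":-1},{"xyz":[0.07,-0.1766,0.0108],"turn":[0,0,0],"gripper":-1},{"xyz":[0.085,-0.1766,0.0108],"turn":[0,0,0],"gripper":-1},{"xyz":[0.085,-0.1766,0.0108],"turn":[0,0,0],"gripper":-1}])

```text
time_s: 13.15
tool_pos: [0.5608, 0.039, 0.1461]
tcp_rot: [0.092, 0.703, -0.093, 0.699]
ft_force: [-0.6, -0.2, 0.4]
finger_gap: 0.0854
```

Run:
```python
from h import *
rel([.5625,.038,.066],down(np.radians(74.9)))
```

```text
t 13.15 pos [0.5608 0.039  0.1461] q [-0.58  0.23  0.5   1.81 -0.12  1.14  1.27] gap 0.0854 F [-0.6 -0.2  0.4]
mm [80.  -0.4  2.2] deg [ 0.03 -0.25  0.11]
```

drive_tool(motion=[{"xyz":[0.01,0,0.001],"turn":[0,-0.3,0],"gripper":-1},{"xyz":[0.025,0,0.002],"turn":[0,-0.3,0],"gripper":-1},{"xyz":[0.04,0,0.002],"turn":[0,-0.3,0],"gripper":-1},{"xyz":[0.055,0,0.002],"turn":[0,-0.3,0],"gripper":-1},{"xyz":[0.068,0,0.002],"turn":[0,-0.3,0],"gripper":-1},{"xyz":[0.076,0,0.002],"turn":[0,-0.3,0],"gripper":-1},{"xyz":[0.08,0,0.002],"turn":[0,-0.3,0],"gripper":-1},{"xyz":[0.08,0,0.002],"turn":[0,-0.3,0],"gripper":-0.5},{"xyz":[0.08,0,0.002],"turn":[0,-0.3,0],"gripper":0},{"xyz":[0.08,0,0.002],"turn":[0,-0.3,0],"gripper":1}], squeeze=30)

```text
time_s: 13.98
tool_pos: [0.5631, 0.0384, 0.0671]
tcp_rot: [0.092, 0.7, -0.093, 0.702]
ft_force: [0.1, -0.6, -0.1]
finger_gap: 0.0596
```

drive_tool(motion=[{"xyz":[0,0,0],"turn":[0,0,0],"gripper":1},{"xyz":[0,0,0],"turn":[0,0,0],"gripper":1},{"xyz":[0,0,0],"turn":[0,0,0],"gripper":1},{"xyz":[-0.01,0,0],"turn":[0,0,0],"gripper":1},{"xyz":[-0.03,0,0],"turn":[0,0,0],"gripper":1},{"xyz":[-0.055,0,0],"turn":[0,0,0],"gripper":1},{"xyz":[-0.08,0,0],"turn":[0,0,0],"gripper":1},{"xyz":[-0.11,0,0],"turn":[0,0,0],"gripper":1},{"xyz":[-0.135,0,0],"turn":[0,0,0],"gripper":1},{"xyz":[-0.15,0,0],"turn":[0,0,0],"gripper":1}])

```text
time_s: 14.82
tool_pos: [0.5637, 0.0385, 0.221]
tcp_rot: [0.093, 0.699, -0.093, 0.703]
ft_force: [1.2, 0.1, -0.9]
finger_gap: 0.0595
```

Run:
```python
from h import *
rel([.519,-.338,.21],down(np.radians(7.3)))
snap('scene','s8')
```

```text
t 14.82 pos [0.5637 0.0385 0.221 ] q [-0.6   0.17  0.51  1.72 -0.08  1.27  1.24] gap 0.0595 F [ 1.2  0.1 -0.9]
mm [  11.1 -375.2   54.8] deg [67.61  0.25 -0.2 ]
```

View pics/s8.png

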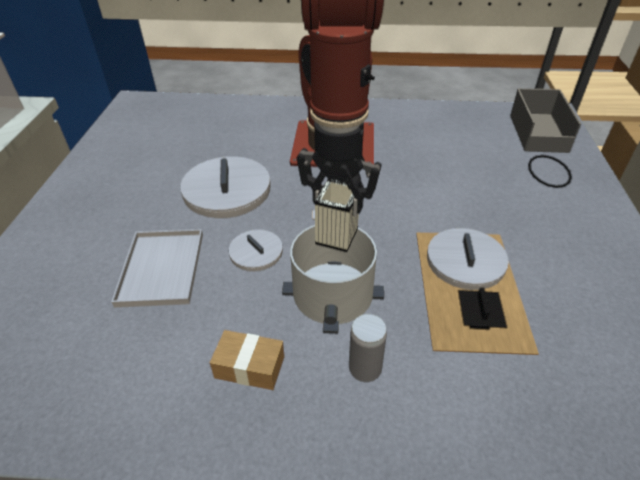

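The cartridge hangs upright in the gripper at (337,215), clear of the can's rim. Next I carry it to the tray, turning it about the vertical.

drive_tool(motion=[{"xyz":[0,-0.02,0.003],"turn":[4,0,0],"gripper":1},{"xyz":[0,-0.055,0.008],"turn":[10,0,0],"gripper":1},{"xyz":[0,-0.09,0.013],"turn":[16,0,0],"gripper":1},{"xyz":[0,-0.125,0.018],"turn":[22,0,0],"gripper":1},{"xyz":[0,-0.16,0.023],"turn":[28,0,0],"gripper":1},{"xyz":[0,-0.195,0.028],"turn":[34,0,0],"gripper":1},{"xyz":[0,-0.23,0.033],"turn":[40,0,0],"gripper":1},{"xyz":[0,-0.265,0.038],"turn":[46,0,0],"gripper":1},{"xyz":[0,-0.29,0.042],"turn":[52,0,0],"gripper":1},{"xyz":[0,-0.31,0.045],"turn":[56,0,0],"gripper":1}])

```text
time_s: 15.7
tool_pos: [0.5261, -0.2753, 0.2228]
tcp_rot: [0.415, 0.571, -0.412, 0.576]
ft_force: [0.0, 0.2, -1.2]
finger_gap: 0.0596
```

Run:
```python
from h import *
rel([.519,-.338,.12],down(np.radians(7.3)))
```

```text
t 15.7 pos [ 0.5261 -0.2753  0.2228] q [-0.26  0.27  0.82  1.66 -0.21  1.29  0.91] gap 0.0596 F [ 0.   0.2 -1.2]
mm [102.8 -27.3  56.9] deg [11.13  0.14 -0.42]
```

drive_tool(motion=[{"xyz":[0,-0.01,0.02],"turn":[4,0,0],"gripper":1},{"xyz":[0,-0.02,0.04],"turn":[8,0,0],"gripper":1},{"xyz":[0.01,-0.0273,0.057],"turn":[11,0,0],"gripper":1},{"xyz":[0.03,-0.0273,0.057],"turn":[11,0,-0.4],"gripper":1},{"xyz":[0.055,-0.0273,0.057],"turn":[11,0,-0.4],"gripper":1},{"xyz":[0.08,-0.0273,0.057],"turn":[11,0,-0.4],"gripper":1},{"xyz":[0.105,-0.0273,0.057],"turn":[11,0,-0.4],"gripper":1},{"xyz":[0.125,-0.0273,0.057],"turn":[11,0,-0.4],"gripper":1},{"xyz":[0.14,-0.0273,0.057],"turn":[11,0,-0.4],"gripper":1},{"xyz":[0.147,-0.0273,0.057],"turn":[11,0,-0.4],"gripper":1}])

```text
time_s: 16.53
tool_pos: [0.5181, -0.3371, 0.0734]
tcp_rot: [0.466, 0.532, -0.467, 0.531]
ft_force: [-0.6, 0.3, -2.2]
finger_gap: 0.0595
```

Run:
```python
from h import *
rel([.519,-.338,.0645],down(np.radians(7.3)))
s=snap('scene','s9')
cv2.imwrite('pics/c10.png',cv2.resize(s['image'][140:340,80:290,::-1],(630,600)))
```

```text
t 16.53 pos [ 0.5181 -0.3371  0.0734] q [-0.1   0.5   0.78  1.75 -0.39  1.06  0.95] gap 0.0595 F [-0.6  0.3 -2.2]
mm [8.9 0.8 1. ] deg [0.13 0.03 0.14]
```

View pics/c10.png

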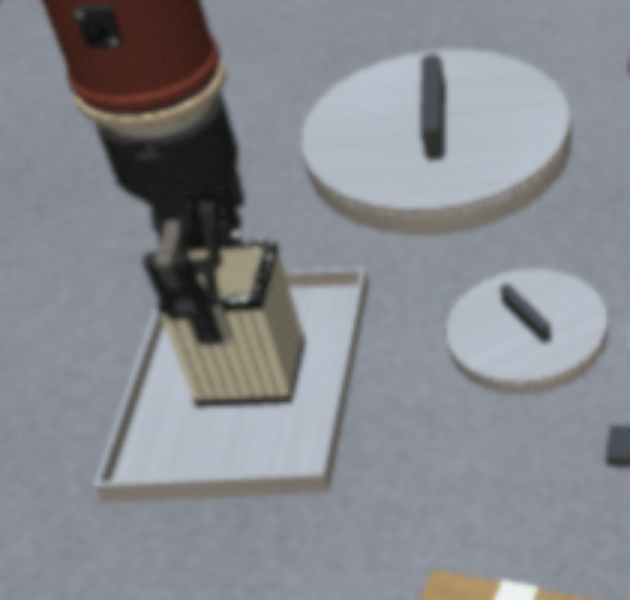

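The cartridge hovers upright over the middle of the tray, at crop (240,325). I lower the last 8 mm and release.

drive_tool(motion=[{"xyz":[0.003,0,0],"turn":[0,0,0],"gripper":1},{"xyz":[0.006,0,0],"turn":[0,0,0],"gripper":1},{"xyz":[0.008,0,0],"turn":[0,0,0],"gripper":1},{"xyz":[0.0085,0,0],"turn":[0,0,0],"gripper":1},{"xyz":[0.0085,0,0],"turn":[0,0,0],"gripper":1},{"xyz":[0.0085,0,0],"turn":[0,0,0],"gripper":1},{"xyz":[0.0085,0,0],"turn":[0,0,0],"gripper":0},{"xyz":[0.0085,0,0],"turn":[0,0,0],"gripper":-0.5},{"xyz":[0.0085,0,0],"turn":[0,0,0],"gripper":-1},{"xyz":[0.0085,0,0],"turn":[0,0,0],"gripper":-1}])

```text
time_s: 17.42
tool_pos: [0.5182, -0.3372, 0.0649]
tcp_rot: [0.466, 0.532, -0.467, 0.531]
ft_force: [-1.0, -0.0, 0.7]
finger_gap: 0.0847
```

drive_tool(motion=[{"xyz":[0,0,0],"turn":[0,0,0],"gripper":-1},{"xyz":[0,0,0],"turn":[0,0,0],"gripper":-1},{"xyz":[-0.01,0,0],"turn":[0,0,0],"gripper":-1},{"xyz":[-0.03,0,0],"turn":[0,0,0],"gripper":-1},{"xyz":[-0.06,0,0],"turn":[0,0,0],"gripper":-1},{"xyz":[-0.09,0,0],"turn":[0,0,0],"gripper":-1},{"xyz":[-0.12,0,0],"turn":[0,0,0],"gripper":-1},{"xyz":[-0.15,0,0],"turn":[0,0,0],"gripper":-1},{"xyz":[-0.18,0,0],"turn":[0,0,0],"gripper":-1},{"xyz":[-0.2,0,0],"turn":[0,0,0],"gripper":-1}])

```text
time_s: 18.25
tool_pos: [0.5188, -0.3378, 0.2689]
tcp_rot: [0.466, 0.53, -0.467, 0.532]
ft_force: [0.7, -0.0, -0.0]
finger_gap: 0.0856
```

Run:
```python
from h import *
rel([.519,-.338,.0645],down(np.radians(7.3)))
s=snap('scene','s10');t=snap('top','t10')
cv2.imwrite('pics/c11.png',cv2.resize(s['image'][200:320,100:220,::-1],(600,600),interpolation=cv2.INTER_CUBIC))
cv2.imwrite('pics/c12.png',cv2.resize(t['image'][180:300,410:530,::-1],(600,600),interpolation=cv2.INTER_CUBIC))
```

```text
t 18.25 pos [ 0.5188 -0.3378  0.2689] q [-0.18  0.33  0.88  1.52 -0.25  1.41  0.84] gap 0.0856 F [ 0.7 -0.  -0. ]
mm [ 2.044e+02  0.000e+00 -2.000e-01] deg [ 0.1   0.13 -0.03]
```

View pics/c11.png

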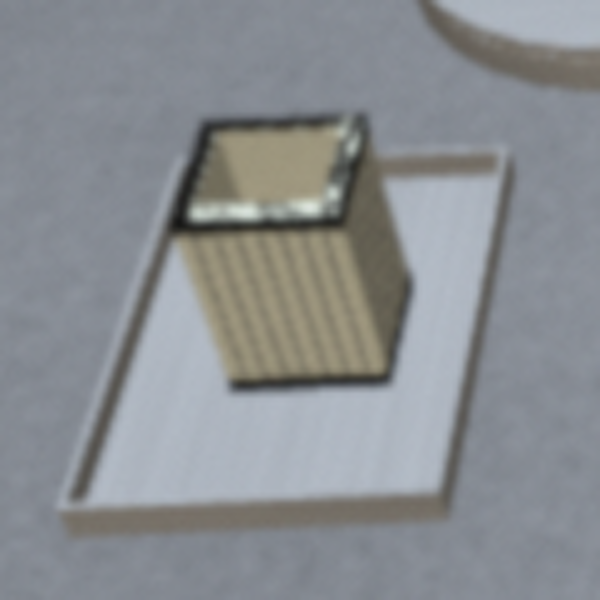

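View pics/c12.png

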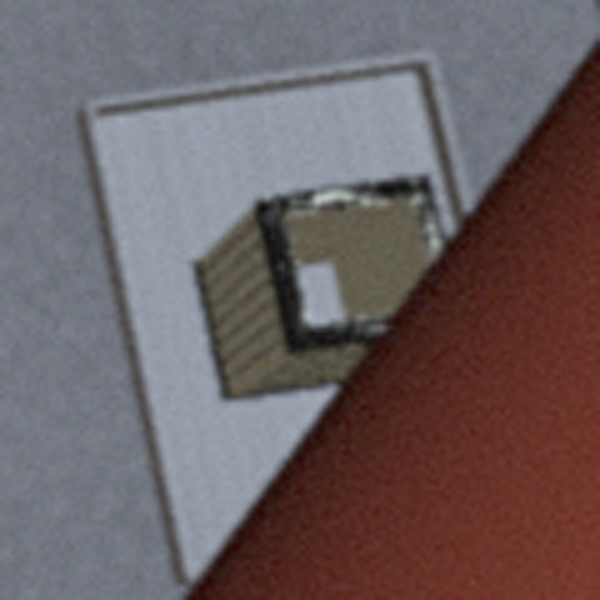

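The cartridge stands upright and released in the middle of the tray, with its base corners at crop (232,385) and (390,378). Next I try in free air which tilts about the jaw axis the arm can reach, first with the tool pointing towards -y.

drive_tool(motion=[{"xyz":[0,0,0],"turn":[0,-6,0],"gripper":-1},{"xyz":[0,0,0],"turn":[0,-12,0],"gripper":-1},{"xyz":[0,0,0],"turn":[0,-18,0],"gripper":-1},{"xyz":[0,0,0],"turn":[0,-24,0],"gripper":-1},{"xyz":[0,0,0],"turn":[0,-30,0],"gripper":-1},{"xyz":[0,0,0],"turn":[0,-36,0],"gripper":-1},{"xyz":[0,0,0],"turn":[0,-42,0],"gripper":-1},{"xyz":[0,0,0],"turn":[0,-48,0],"gripper":-1},{"xyz":[0,0,0],"turn":[0,-54,0],"gripper":-1},{"xyz":[0,0,0],"turn":[0,-60,0],"gripper":-1}])

```text
time_s: 19.18
tool_pos: [0.5202, -0.3376, 0.2699]
tcp_rot: [0.17, 0.19, -0.637, 0.728]
ft_force: [-1.2, -1.0, -0.9]
finger_gap: 0.0849
```

Run:
```python
from h import *
rel([.5188,-.3378,.2689],down(np.radians(7.3)))
s=snap('scene','s11')
```

```text
t 19.18 pos [ 0.5202 -0.3376  0.2699] q [-0.85  0.15  0.88  2.08  1.1   1.11 -0.46] gap 0.0849 F [-1.2 -1.  -0.9]
mm [ 0.5 -1.4 -0.9] deg [ 6.000e-02  6.042e+01 -4.400e-01]
```

View pics/s11.png

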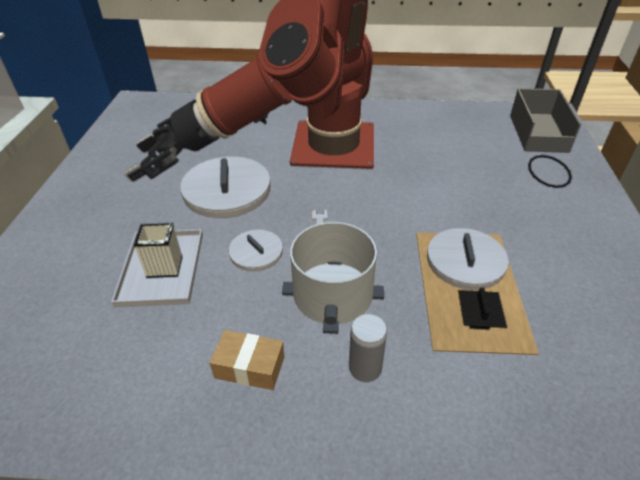

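The 60° tilt is reached with all joints well inside their ranges. The plan is to grip the upright cartridge at this tilt, lift a little, turn 90° about the jaw axis to 30° past vertical, and lower. First I check the cartridge's pose.

```bash
cat >> h.py <<'E'
Y=np.radians(7.3); 
def tilt(a,yaw=Y): return down(yaw)@R.from_euler('y',a,degrees=True).as_matrix()
def tcp(G,M,b=0.019): return np.array(G)+(b)*M[:,0]
E
python3 - <<'E'
from h import *
s=load('s10')
c=np.array([[208,122],[366,117],[347,228],[178,228]])/5+[100,200]-.4
X=onz(s,c,.103);print(X.round(3).tolist(),X.mean(0).round(4),np.linalg.norm(np.diff(X[[0,1,2,3,0]],axis=0),axis=1).round(3))
for v in(X[3]-X[0],X[2]-X[1]):print(np.degrees(np.arctan2(v[1],v[0])))
t=load('t10')
c=np.array([[258,203],[428,180],[292,345]])/5+[410,180]-.4
X=onz(t,c,.103);print(X.round(3).tolist(),(X[1]+X[2])/2)
M=tilt(-60);print(M.round(3))
C=np.array([.518,-.337,.068]);C=C+.004*np.array([-.127,.992,0])
T=tcp(C,M);print('grasp tcp',T); print('pre');rel(T-.10*M[:,0],M);print('final');rel(T,M)
E
```

```text
[[0.492, -0.369, 0.103], [0.485, -0.305, 0.103], [0.55, -0.292, 0.103], [0.555, -0.359, 0.103]] [ 0.5207 -0.3312  0.103 ] [0.065 0.067 0.067 0.063]
9.275784561783794
10.773904541870383
[[0.541, -0.296, 0.103], [0.549, -0.362, 0.103], [0.485, -0.304, 0.103]] [ 0.51665024 -0.33318955  0.103     ]
[[ 0.11   0.992  0.064]
 [-0.859  0.127 -0.496]
 [-0.5    0.     0.866]]
grasp tcp [ 0.51958278 -0.34935311  0.0585    ]
pre
t 19.23 pos [ 0.5197 -0.3353  0.2671] q [-0.85  0.16  0.87  2.08  1.1   1.11 -0.47] gap 0.0854 F [-2.2  4.3 -5.7]
mm [  13.8   -1.4 -173.9] deg [ 0.2   0.82 -0.4 ]
final
t 19.23 pos [ 0.5197 -0.3353  0.2671] q [-0.85  0.16  0.87  2.08  1.1   1.11 -0.47] gap 0.0854 F [-2.2  4.3 -5.7]
mm [ 113.8   -2.1 -175.3] deg [ 0.2   0.82 -0.4 ]
```

The measured cartridge centre is (0.519, -0.332), within 5 mm of where I put it, with yaw about 7–10°. I go to a pre-grasp 100 mm back along the tilted tool axis.

drive_tool(motion=[{"xyz":[0.002,0,-0.015],"turn":[0,0.8,0],"gripper":-1},{"xyz":[0.004,0,-0.035],"turn":[0,0.8,0],"gripper":-1},{"xyz":[0.006,-0.001,-0.06],"turn":[0,0.8,0],"gripper":-1},{"xyz":[0.008,-0.001,-0.085],"turn":[0,0.8,0],"gripper":-1},{"xyz":[0.01,-0.001,-0.11],"turn":[0,0.8,0],"gripper":-1},{"xyz":[0.012,-0.001,-0.135],"turn":[0,0.8,0],"gripper":-1},{"xyz":[0.012,-0.001,-0.155],"turn":[0,0.8,0],"gripper":-1},{"xyz":[0.012,-0.001,-0.17],"turn":[0,0.8,0],"gripper":-1},{"xyz":[0.012,-0.001,-0.175],"turn":[0,0.8,0],"gripper":-1},{"xyz":[0.012,-0.001,-0.175],"turn":[0,0.8,0],"gripper":-1}])

```text
time_s: 20.07
tool_pos: [0.5088, -0.261, 0.108]
tcp_rot: [0.17, 0.195, -0.635, 0.728]
ft_force: [0.3, 0.2, 0.1]
finger_gap: 0.0858
```

Run:
```python
from h import *
M=tilt(-60);T=tcp([.5175,-.331,.068],M);rel(T,M)
s=snap('scene','s12');snap('top','t12')
```

```text
t 20.07 pos [ 0.5088 -0.261   0.108 ] q [-0.85  0.48  0.75  2.18  0.98  0.92 -0.78] gap 0.0858 F [0.3 0.2 0.1]
mm [100.1  -0.9   0.6] deg [ 0.29 -0.01 -0.38]
```

View pics/s12.png

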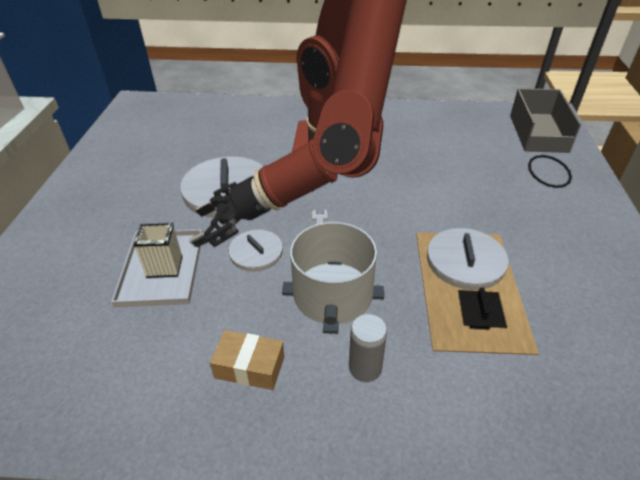

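View pics/t12.png

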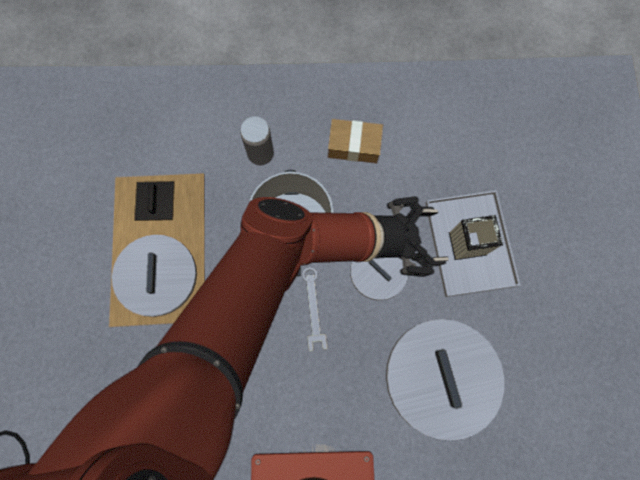

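The open gripper lines up with the cartridge: fingertips at (428,210) and (443,262) in the top view straddle it at (477,237). The wrist passes above the can and the small lid. Next I advance.

drive_tool(motion=[{"xyz":[0.01,-0.0005,0],"turn":[0,0,0],"gripper":-1},{"xyz":[0.022,-0.001,0],"turn":[0,0,0],"gripper":-1},{"xyz":[0.034,-0.001,0],"turn":[0,0,-0.3],"gripper":-1},{"xyz":[0.046,-0.001,0],"turn":[0,0,-0.3],"gripper":-1},{"xyz":[0.058,-0.001,0],"turn":[0,0,-0.3],"gripper":-1},{"xyz":[0.07,-0.001,0],"turn":[0,0,-0.3],"gripper":-1},{"xyz":[0.082,-0.001,0],"turn":[0,0,-0.3],"gripper":-1},{"xyz":[0.092,-0.001,0],"turn":[0,0,-0.3],"gripper":-1},{"xyz":[0.098,-0.001,0],"turn":[0,0,-0.3],"gripper":-1},{"xyz":[0.1,-0.001,0],"turn":[0,0,-0.3],"gripper":-1}])

```text
time_s: 21.0
tool_pos: [0.519, -0.3493, 0.0592]
tcp_rot: [0.17, 0.195, -0.638, 0.725]
ft_force: [-0.2, 0.1, 0.2]
finger_gap: 0.0851
```

Run:
```python
from h import *
M=tilt(-60);T=tcp([.5175,-.331,.068],M);rel(T,M)
s=snap('scene','s13');t=snap('top','t13')
a=cv2.resize(s['image'][180:320,100:240,::-1],(600,600),interpolation=cv2.INTER_CUBIC)
cv2.imwrite('pics/c13.png',a)
cv2.imwrite('pics/c14.png',cv2.resize(t['image'][170:310,400:540,::-1],(600,600),interpolation=cv2.INTER_CUBIC))
```

```text
t 21.0 pos [ 0.519  -0.3493  0.0592] q [-0.68  0.65  0.78  2.16  1.09  0.69 -0.85] gap 0.0851 F [-0.2  0.1  0.2]
mm [-1.3  0.8 -1.6] deg [0.12 0.04 0.03]
```

View pics/c13.png

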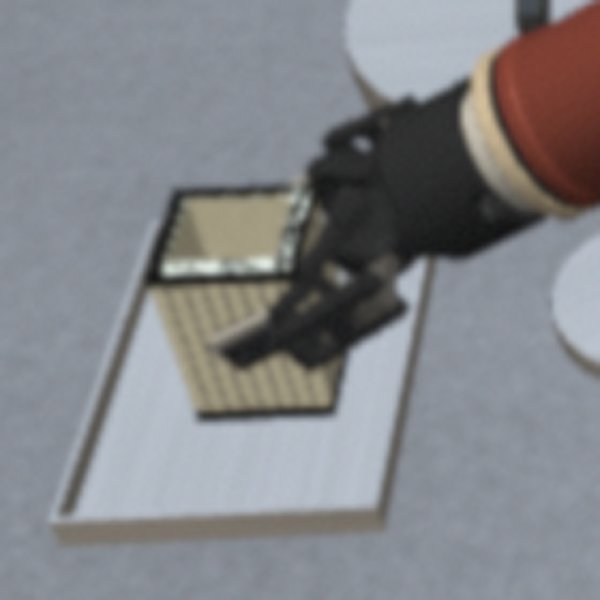

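View pics/c14.png

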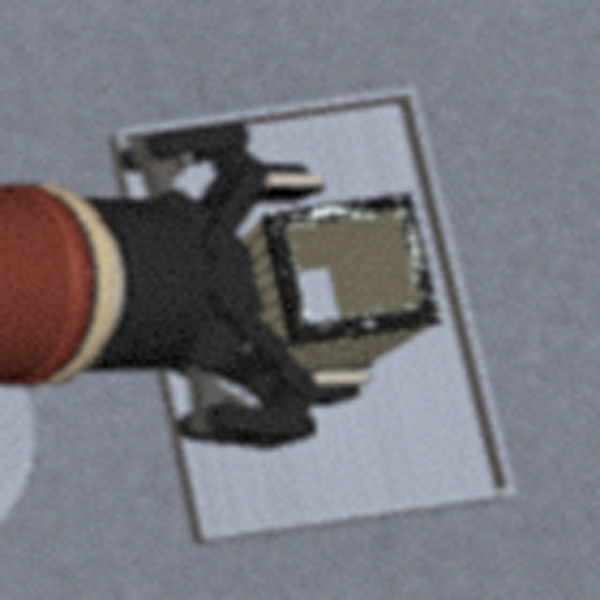

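The pads straddle the cartridge on its 60 mm faces, with gaps at top crop (320,185) and (340,378), and the body does not touch it. I close at 36 N.

drive_tool(motion=[{"xyz":[0,0.0005,0],"turn":[0,0,0],"gripper":-0.5},{"xyz":[0,0.0005,0],"turn":[0,0,0],"gripper":0},{"xyz":[0,0.0005,0],"turn":[0,0,0],"gripper":1},{"xyz":[0,0.0005,0],"turn":[0,0,0],"gripper":1},{"xyz":[0,0.0005,0],"turn":[0,0,0],"gripper":1},{"xyz":[0,0.0005,0],"turn":[0,0,0],"gripper":1},{"xyz":[0,0.0005,0],"turn":[0,0,0],"gripper":1},{"xyz":[0,0.0005,0],"turn":[0,0,0],"gripper":1},{"xyz":[-0.0025,0.0005,0.0045],"turn":[0,0,0],"gripper":1},{"xyz":[-0.005,0.0005,0.009],"turn":[0,0,0],"gripper":1}], squeeze=36)

```text
time_s: 21.93
tool_pos: [0.5199, -0.348, 0.0695]
tcp_rot: [0.17, 0.195, -0.638, 0.726]
ft_force: [-0.3, 0.2, -3.3]
finger_gap: 0.0597
```

drive_tool(motion=[{"xyz":[-0.005,0,0.0087],"turn":[0,0,0],"gripper":1},{"xyz":[-0.01,0,0.0173],"turn":[0,0,0],"gripper":1},{"xyz":[-0.015,0,0.026],"turn":[0,0,0],"gripper":1},{"xyz":[-0.02,0,0.0346],"turn":[0,0,0],"gripper":1},{"xyz":[-0.025,0,0.0433],"turn":[0,0,0],"gripper":1},{"xyz":[-0.03,0,0.052],"turn":[0,0,0],"gripper":1},{"xyz":[-0.0325,0,0.0563],"turn":[0,0,0],"gripper":1},{"xyz":[-0.035,0,0.0606],"turn":[0,0,0],"gripper":1},{"xyz":[-0.035,0,0.0606],"turn":[0,0,0],"gripper":1},{"xyz":[-0.035,0,0.0606],"turn":[0,0,0],"gripper":1}])

```text
time_s: 22.77
tool_pos: [0.5202, -0.3478, 0.1394]
tcp_rot: [0.17, 0.195, -0.637, 0.726]
ft_force: [-0.2, 0.5, -2.1]
finger_gap: 0.0596
```

Run:
```python
from h import *
M=tilt(30);G=[.519,-.348,.14];T=tcp(G,M);rel(T,M)
s=snap('scene','s14')
a=cv2.resize(s['image'][140:320,80:260,::-1],(600,600),interpolation=cv2.INTER_CUBIC)
cv2.imwrite('pics/c15.png',a)
```

```text
t 22.77 pos [ 0.5202 -0.3478  0.1394] q [-0.73  0.45  0.83  2.15  1.07  0.83 -0.68] gap 0.0596 F [-0.2  0.5 -2.1]
mm [ -0.2  -1.1 -18.5] deg [ 0.19 89.95  0.09]
```

View pics/c15.png

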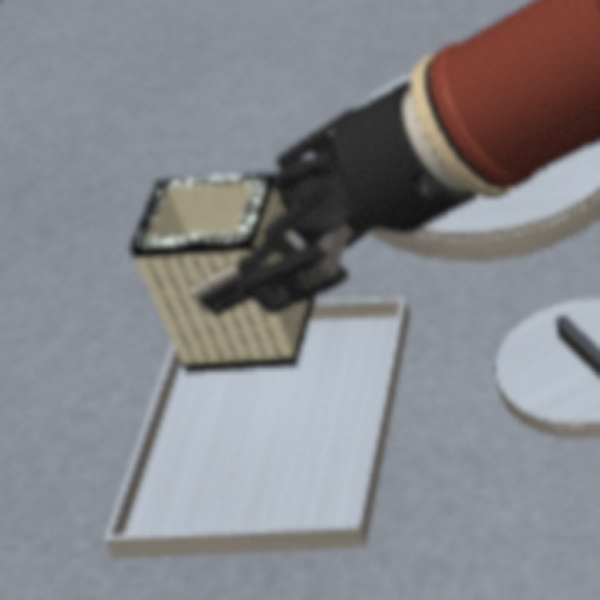

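The cartridge is held upright about 80 mm above the tray without slipping, at crop (215,275). I start the turn about the jaw axis.

drive_tool(motion=[{"xyz":[0,0,-0.002],"turn":[0,4,0],"gripper":1},{"xyz":[-0.001,0,-0.003],"turn":[0,9,0],"gripper":1},{"xyz":[-0.001,0,-0.005],"turn":[0,14,0],"gripper":1},{"xyz":[-0.002,0,-0.006],"turn":[0,19,0],"gripper":1},{"xyz":[-0.002,0,-0.008],"turn":[0,24,0],"gripper":1},{"xyz":[-0.003,0,-0.009],"turn":[0,29,0],"gripper":1},{"xyz":[-0.003,0,-0.011],"turn":[0,34,0],"gripper":1},{"xyz":[-0.004,0,-0.012],"turn":[0,38,0],"gripper":1},{"xyz":[-0.005,0,-0.013],"turn":[0,42,0],"gripper":1},{"xyz":[-0.006,0,-0.014],"turn":[0,45,0],"gripper":1}])

```text
time_s: 23.65
tool_pos: [0.5179, -0.3364, 0.1298]
tcp_rot: [0.402, 0.459, -0.524, 0.594]
ft_force: [0.3, 0.2, -2.6]
finger_gap: 0.0597
```

Run:
```python
from h import *
M=tilt(30);G=[.519,-.348,.14];T=tcp(G,M);rel(T,M)
s=snap('scene','s15')
a=cv2.resize(s['image'][120:320,80:280,::-1],(600,600),interpolation=cv2.INTER_CUBIC)
cv2.imwrite('pics/c16.png',a)
```

```text
t 23.65 pos [ 0.5179 -0.3364  0.1298] q [-0.16  0.28  0.62  1.84  0.07  0.94  0.52] gap 0.0597 F [ 0.3  0.2 -2.6]
mm [ 6.6 -0.3  0.5] deg [ 0.06 44.75  0.19]
```

View pics/c16.png

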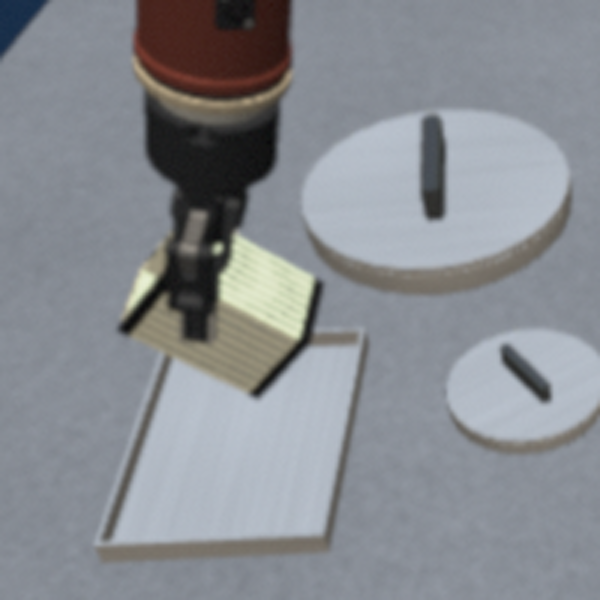

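The cartridge is tilted about 45° in the grip, with its ends at crop (130,325) and (290,350). I continue the turn.

drive_tool(motion=[{"xyz":[0,0,-0.002],"turn":[0,4,0],"gripper":1},{"xyz":[-0.001,0,-0.003],"turn":[0,9,0],"gripper":1},{"xyz":[-0.001,0,-0.005],"turn":[0,14,0],"gripper":1},{"xyz":[-0.002,0,-0.006],"turn":[0,19,0],"gripper":1},{"xyz":[-0.002,0,-0.008],"turn":[0,24,0],"gripper":1},{"xyz":[-0.003,0,-0.009],"turn":[0,29,0],"gripper":1},{"xyz":[-0.003,0,-0.011],"turn":[0,34,0],"gripper":1},{"xyz":[-0.004,0,-0.012],"turn":[0,39,0],"gripper":1},{"xyz":[-0.005,0,-0.013],"turn":[0,43,0],"gripper":1},{"xyz":[-0.006,0,-0.014],"turn":[0,44.8,0],"gripper":1}])

```text
time_s: 24.53
tool_pos: [0.5136, -0.3241, 0.1298]
tcp_rot: [0.572, 0.652, -0.332, 0.37]
ft_force: [-0.3, -0.1, -2.2]
finger_gap: 0.0598
```

Run:
```python
from h import *
M=tilt(30);A=R.from_quat(st()['tcp_rot']).as_matrix();print('grasp now',st()['tool_pos']-.019*A[:,0], A[:,1])
G=[.519,-.347,.041];T=tcp(G,M);print(T);rel(T,M)
s=snap('scene','s16');t=snap('top','t16')
a=cv2.resize(s['image'][120:320,80:280,::-1],(600,600),interpolation=cv2.INTER_CUBIC)
cv2.imwrite('pics/c17.png',a)
```

```text
grasp now [ 0.51496116 -0.33360225  0.14621081] [ 0.99227541  0.12370054 -0.00936404]
[ 0.51779289 -0.337577    0.02454552]
t 24.53 pos [ 0.5136 -0.3241  0.1298] q [ 0.39  0.65  0.46  1.39 -0.56  1.63  1.06] gap 0.0598 F [-0.3 -0.1 -2.2]
mm [83.8  3.5 65.2] deg [-0.44 -0.35  0.37]
```

View pics/c17.png

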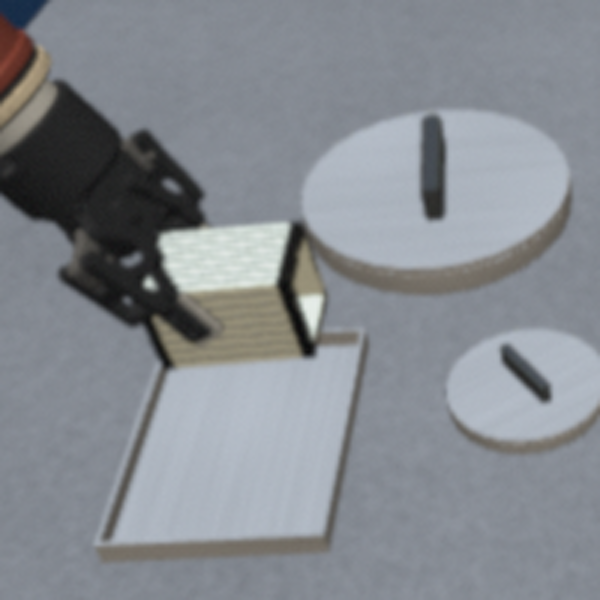

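The cartridge lies level in the grip, with its long side at crop (165,365)–(315,350). I lower it close to the floor.

drive_tool(motion=[{"xyz":[0.006,0,0.005],"turn":[0,0,0],"gripper":1},{"xyz":[0.015,0.001,0.013],"turn":[0,0,0.2],"gripper":1},{"xyz":[0.025,0.002,0.021],"turn":[-0.4,-0.3,0.4],"gripper":1},{"xyz":[0.035,0.003,0.03],"turn":[-0.4,-0.3,0.4],"gripper":1},{"xyz":[0.046,0.0035,0.039],"turn":[-0.4,-0.3,0.4],"gripper":1},{"xyz":[0.057,0.0035,0.048],"turn":[-0.4,-0.3,0.4],"gripper":1},{"xyz":[0.066,0.0035,0.055],"turn":[-0.4,-0.3,0.4],"gripper":1},{"xyz":[0.073,0.0035,0.061],"turn":[-0.4,-0.3,0.4],"gripper":1},{"xyz":[0.078,0.0035,0.065],"turn":[-0.4,-0.3,0.4],"gripper":1},{"xyz":[0.078,0.0035,0.065],"turn":[-0.4,-0.3,0.4],"gripper":1}])

```text
time_s: 25.47
tool_pos: [0.518, -0.3402, 0.0286]
tcp_rot: [0.572, 0.65, -0.331, 0.375]
ft_force: [0.0, -0.4, -1.7]
finger_gap: 0.06
```

Run:
```python
from h import *
M=tilt(30);G=[.519,-.35,.038];T=tcp(G,M);rel(T,M)
s=snap('scene','s17');t=snap('top','t17')
cv2.imwrite('pics/c18.png',cv2.resize(s['image'][200:320,100:220,::-1],(600,600),interpolation=cv2.INTER_CUBIC))
cv2.imwrite('pics/c19.png',cv2.resize(t['image'][170:310,400:540,::-1],(600,600),interpolation=cv2.INTER_CUBIC))
```

```text
t 25.47 pos [ 0.518  -0.3402  0.0286] q [ 0.42  0.77  0.44  1.42 -0.6   1.5   1.14] gap 0.06 F [ 0.  -0.4 -1.7]
mm [ 5.9 -0.2  3.8] deg [-0.06  0.02  0.01]
```

View pics/c18.png

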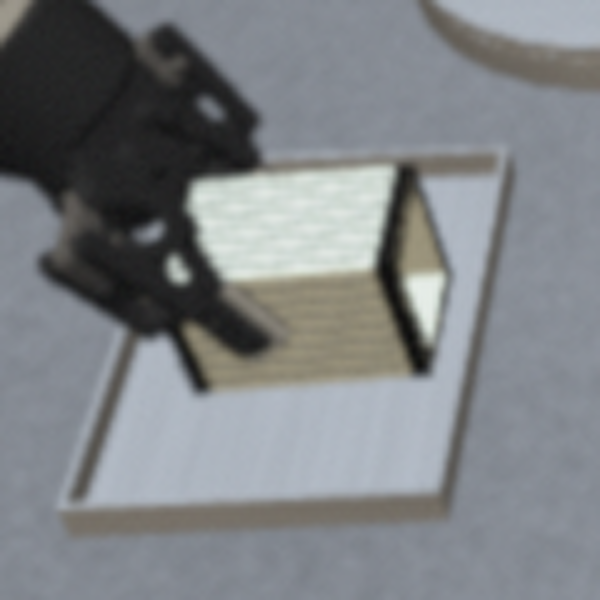

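View pics/c19.png

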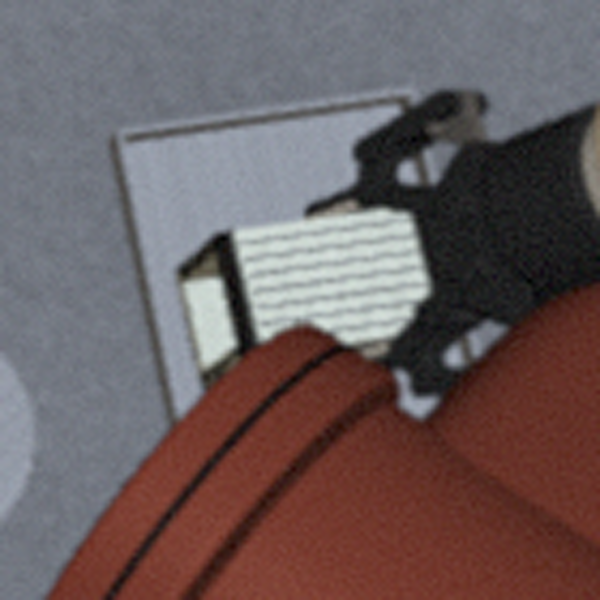

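The cartridge is level a few mm over the tray floor, well inside the walls. I lower it in small steps, watching the force.

drive_tool(motion=[{"xyz":[0.0009,0,0.0005],"turn":[0,0,0],"gripper":1},{"xyz":[0.0017,0,0.001],"turn":[0,0,0],"gripper":1},{"xyz":[0.0026,0,0.0015],"turn":[0,0,0],"gripper":1},{"xyz":[0.0035,0,0.002],"turn":[0,0,0],"gripper":1},{"xyz":[0.0039,0,0.00225],"turn":[0,0,0],"gripper":1},{"xyz":[0.0043,0,0.0025],"turn":[0,0,0],"gripper":1},{"xyz":[0.0043,0,0.0025],"turn":[0,0,0],"gripper":1},{"xyz":[0.0043,0,0.0025],"turn":[0,0,0],"gripper":1},{"xyz":[0.0043,0,0.0025],"turn":[0,0,0],"gripper":1},{"xyz":[0.0043,0,0.0025],"turn":[0,0,0],"gripper":1}])

```text
time_s: 26.4
tool_pos: [0.519, -0.3405, 0.0277]
tcp_rot: [0.572, 0.649, -0.33, 0.376]
ft_force: [-5.7, 2.8, 18.9]
finger_gap: 0.0598
```

Contact came about 6 mm earlier than calculated, at 19 N. I check before going on.

Run:
```python
from h import *
rel([.519,-.3405,.0277],tilt(30))
s=snap('scene','s18')
cv2.imwrite('pics/c20.png',cv2.resize(s['image'][220:300,110:210,::-1],(800,600)[:2],interpolation=cv2.INTER_CUBIC))
```

```text
t 26.4 pos [ 0.519  -0.3405  0.0277] q [ 0.42  0.77  0.43  1.42 -0.6   1.49  1.14] gap 0.0598 F [-5.7  2.8 18.9]
mm [0. 0. 0.] deg [ 0.08  0.07 -0.13]
```

View pics/c20.png

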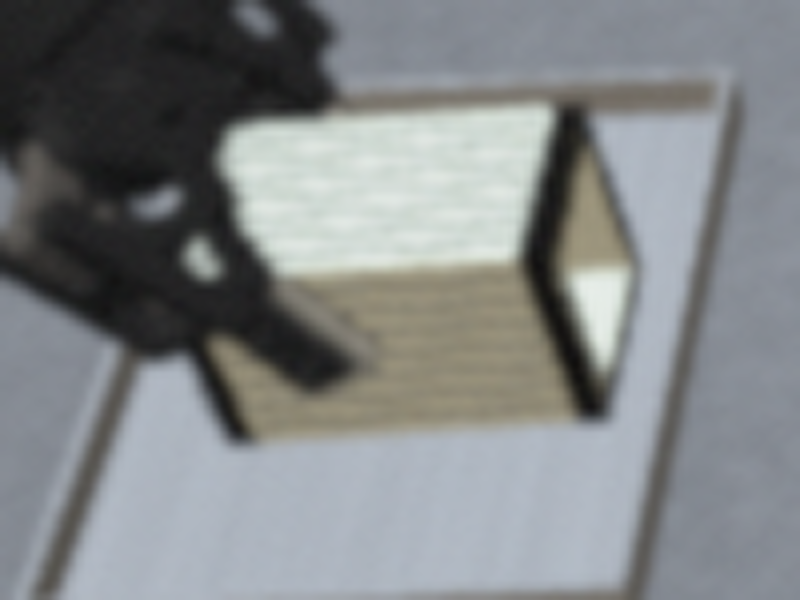

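The long side is on the floor, with its lower edge at crop (245,438)–(597,415) parallel to the tray. I relieve the press force, then open.

drive_tool(motion=[{"xyz":[-0.0008,0,-0.0005],"turn":[0,0,0],"gripper":1},{"xyz":[-0.0008,0,-0.0005],"turn":[0,0,0],"gripper":1},{"xyz":[-0.0008,0,-0.0005],"turn":[0,0,0],"gripper":1},{"xyz":[-0.0008,0,-0.0005],"turn":[0,0,0],"gripper":1},{"xyz":[-0.0008,0,-0.0005],"turn":[0,0,0],"gripper":1},{"xyz":[-0.0008,0,-0.0005],"turn":[0,0,0],"gripper":1},{"xyz":[-0.0008,0,-0.0005],"turn":[0,0,0],"gripper":1},{"xyz":[-0.0008,0,-0.0005],"turn":[0,0,0],"gripper":1},{"xyz":[-0.0008,0,-0.0005],"turn":[0,0,0],"gripper":1},{"xyz":[-0.0008,0,-0.0005],"turn":[0,0,0],"gripper":1}])

```text
time_s: 27.28
tool_pos: [0.5189, -0.3405, 0.0286]
tcp_rot: [0.572, 0.649, -0.33, 0.376]
ft_force: [-0.1, -0.9, -2.4]
finger_gap: 0.0595
```

drive_tool(motion=[{"xyz":[0.0004,0,0.0002],"turn":[0,0,0],"gripper":1},{"xyz":[0.0004,0,0.0002],"turn":[0,0,0],"gripper":1},{"xyz":[0.0004,0,0.0002],"turn":[0,0,0],"gripper":0.5},{"xyz":[0.0004,0,0.0002],"turn":[0,0,0],"gripper":0},{"xyz":[0.0004,0,0.0002],"turn":[0,0,0],"gripper":-0.4},{"xyz":[0.0004,0,0.0002],"turn":[0,0,0],"gripper":-0.7},{"xyz":[0.0004,0,0.0002],"turn":[0,0,0],"gripper":-1},{"xyz":[0.0004,0,0.0002],"turn":[0,0,0],"gripper":-1},{"xyz":[0.0004,0,0.0002],"turn":[0,0,0],"gripper":-1},{"xyz":[0.0004,0,0.0002],"turn":[0,0,0],"gripper":-1}])

```text
time_s: 28.12
tool_pos: [0.519, -0.3404, 0.0282]
tcp_rot: [0.572, 0.649, -0.33, 0.376]
ft_force: [0.4, -0.4, -0.9]
finger_gap: 0.0853
```

drive_tool(motion=[{"xyz":[0,0,0],"turn":[0,0,0],"gripper":-1},{"xyz":[-0.005,0,0],"turn":[0,0,0],"gripper":-1},{"xyz":[-0.015,0,0],"turn":[0,0,0],"gripper":-1},{"xyz":[-0.03,0,0],"turn":[0,0,0],"gripper":-1},{"xyz":[-0.045,0,0],"turn":[0,0,0],"gripper":-1},{"xyz":[-0.065,0,0],"turn":[0,0,0],"gripper":-1},{"xyz":[-0.085,0,0],"turn":[0,0,0],"gripper":-1},{"xyz":[-0.11,0,0],"turn":[0,0,0],"gripper":-1},{"xyz":[-0.13,0,0],"turn":[0,0,0],"gripper":-1},{"xyz":[-0.14,0,0],"turn":[0,0,0],"gripper":-1}])

```text
time_s: 28.95
tool_pos: [0.5276, -0.4122, 0.1528]
tcp_rot: [0.573, 0.648, -0.331, 0.378]
ft_force: [0.5, -0.6, -0.1]
finger_gap: 0.0852
```

Run:
```python
from h import *
rel([.519,-.3405,.0277],tilt(30))
s=snap('scene','s19');t=snap('top','t19')
cv2.imwrite('pics/c21.png',cv2.resize(s['image'][200:320,100:220,::-1],(600,600),interpolation=cv2.INTER_CUBIC))
```

```text
t 28.95 pos [ 0.5276 -0.4122  0.1528] q [ 0.51  0.77  0.47  1.15 -0.58  1.76  1.09] gap 0.0852 F [ 0.5 -0.6 -0.1]
mm [144.5   0.   -0.7] deg [ 0.07  0.27 -0.24]
```

View pics/s19.png

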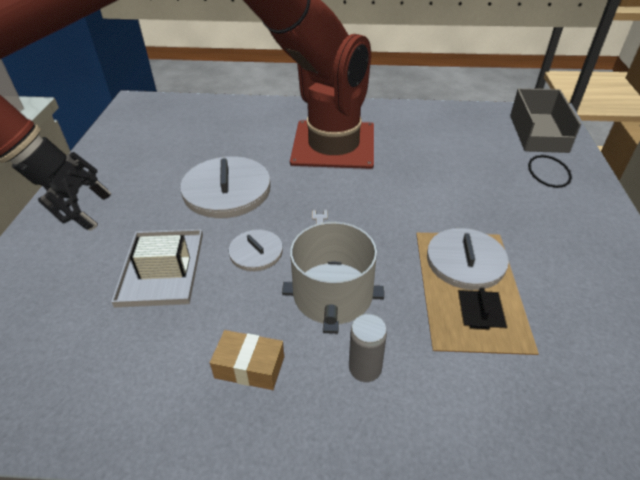

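View pics/c21.png

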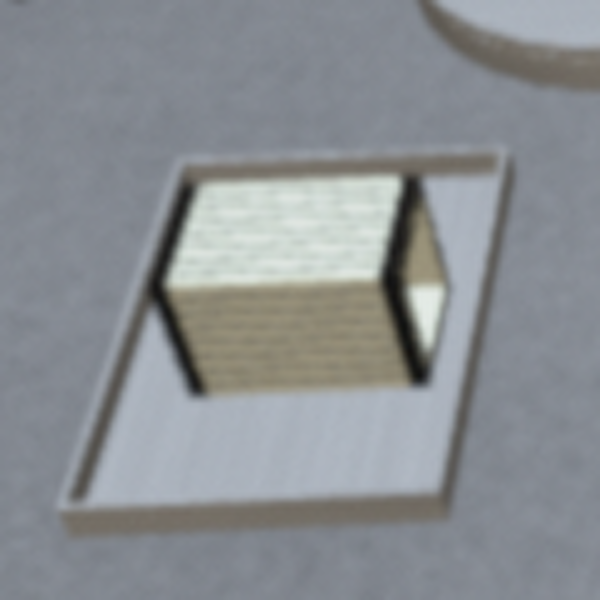

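View pics/t19.png

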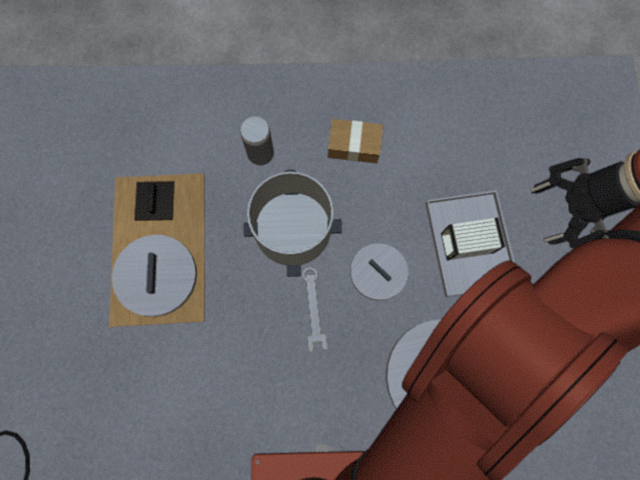

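Everything is where it should be: the cartridge lies in the tray at (162,257), the cap and plug are on the sheet, and the bystanders look unmoved. One last numerical check of how flat it lies and where its centre is.

Run:
```python
from h import *
s=load('s19');t=load('t19')
c=np.array([[190,180],[417,177],[386,280],[155,286]])/5+[100,200]-.4
X=onz(s,c,.069);print(X.round(3).tolist(),X.mean(0).round(4),np.linalg.norm(np.diff(X[[0,1,2,3,0]],axis=0),axis=1).round(3))
b=np.array([[197,395],[426,384]])/5+[100,200]-.4
B=onz(s,b,.003);print('bottom edge',B.round(3).tolist(),np.linalg.norm(B[0]-B[1]))
a=np.radians(7.3);d=X.mean(0)-[.519,-.338,0];print('tray frame',d[0]*np.cos(a)+d[1]*np.sin(a),-d[0]*np.sin(a)+d[1]*np.cos(a))
for n,r in(('spray',(230,105,285,170)),('carton',(320,110,390,170)),('wrench',(300,262,335,355))):
    x0,y0,x1,y1=r;D=np.abs(load('top0')['image'][y0:y1,x0:x1].astype(int)-t['image'][y0:y1,x0:x1]).mean();print(n,'diff',D.round(2))
for n,px,z in(('cap',[467,250],.059),('plug',[483,305],.068)):
    print(n,onz(s,[px],z).round(3))
```

```text
[[0.492, -0.386, 0.069], [0.484, -0.291, 0.069], [0.545, -0.286, 0.069], [0.555, -0.378, 0.069]] [ 0.5189 -0.3349  0.069 ] [0.096 0.061 0.093 0.063]
bottom edge [[0.554, -0.378, 0.003], [0.541, -0.284, 0.003]] 0.09551774391535828
tray frame 0.0002829404137523504 0.0030547628012863115
spray diff 8.89
carton diff 8.98
wrench diff 9.43
cap [[0.479 0.303 0.059]]
plug [[0.631 0.309 0.068]]
```

Run:
```python
from h import *
rel([.5,-.4,.15]); print(np.abs(st()['joint_vel']).max()); print(ctrl.sign_off())
```

```text
t 29.05 pos [ 0.5276 -0.4116  0.1514] q [ 0.51  0.77  0.47  1.15 -0.58  1.75  1.09] gap 0.0856 F [-0.6  0.5 -0.7]
mm [  8.6 -25.9 -12.4] deg [0. 0. 0.]
0.06091832016100168
the job is handed in; nothing more can be done
None
```

The job is done and handed in at about 29 s of the 72 s allowed; no verdict is reported.

**What I did:**
- The cap is on the sheet, handle up, and the plug stands fin up beside it.
- I stood the cartridge upright in the tray and let go. I then re-gripped it with the tool tilted 60°, turned it 90° in the grip and laid it on its long side.

**Last checks:**
- The cartridge lies flat: its top and bottom edges sit above each other, and the centre is about 3 mm from the tray centre.
- The cap and plug are upright on the sheet by eye.
- The bystanders look unmoved: the picture difference there was about 9 grey levels in all three patches, which I took as noise.
- The gripper is open and clear of everything.

**What went wrong or disagreed:**
- One row of the first move was written in millimetres; the step limit clamped it and nothing was touched.
- When lowering the cartridge, it met the floor about 6 mm earlier than I had calculated, pressing about 19 N at the wrist. I eased that off before releasing.
- In the last picture the cartridge measured 93–96 mm instead of 100 mm along its length, which I put down to picture resolution.

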